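# Rack the carved plaques and lock the keeper bar

## Robot

A 6-joint arm with a two-finger parallel gripper is mounted at the origin on the work surface. World frame = base frame: x ahead of the robot, y to its left, z up, the work surface at z = 0. Lengths are in m, angles in rad, forces in N, time in s.
With the tool pointing down it reaches from about 0.375 to 0.9 m from the base axis. Payload 3.1 kg.
Tool frame: the origin (TCP) lies on the centre line of the jaws, within the pads' length; the fingertips stand manip.tip_reach ahead of it and the grasp point (between the pads) lies 8 mm behind it (manip.tip_reach is the distance from the TCP to the fingertips, in m); z points along the fingers, y is the line along which they close (so a half turn about z gives the same grasp; the last joint's range is limited). The gripper opens to 87 mm and grips with 3 to 60 N. Pads are 19 mm wide; open, the fingers measure 117 mm over their backs; the gripper's body (75 mm by 190 mm) begins 51 mm behind the grasp point.
Start: joints at [-1.438, 0.527, 1.433, -0, 1.181, -0.178], TCP at [0.192, -0.595, 0.234] pointing down, gripper open.
Joint ranges: [-3.08, 3.08], [-0.75, 2.2], [0.22, 2.44], [-1.43, 4.57], [0, 2.65], [-2.85, 2.85]. Speed limits (rad/s): [2.79, 2.79, 3.14, 3.14, 3.14, 3.14].

## Interface

Orientations are given as [roll, pitch, yaw] about the fixed x, y, z axes, in that order (R = Rz(yaw) Ry(pitch) Rx(roll)).
In Python, from rig import manip, eyes, workorder, boxes_of, outline_of, pinpoint gives the robot as it stands.
- The arm moves only by the tool arm_command, never from a script. Its argument "series" is a list of rows, each an object with "translation": the shift along the tool's x, y, z in m, a list of three; "rotation": the turn, a rotation vector about the tool's x, y, z in degrees, a list of three. In form: [{"translation": [dx, dy, dz], "rotation": [ax, ay, az]}, ...]. A call has exactly 10 rows; each row shifts and turns the commanded pose from where the row before left it, along the tool's axes as they then stand; what a row does not reach is not made up. A row lasts 1/10 s, in which the tool goes at most 50 mm and 8.59 degrees, less where a joint would pass 70% of its speed; a pose out of reach is approached as far as the arm can. A call with a gripper value outside its range is refused whole. "jaw" is the opening, from 0 (shut) to 1 (fully open), set as the call begins (left out, the last holds). The fingers move at their own pace and stop on an object; "force" is the grip in N (left out, the last holds). Time passes only in rows, so rows that do not move let the fingers close, or fill a call up. It gives the time, the measured TCP pose, the force, the opening and the grip force at its end, in the units of the state.
- manip.read_state(): the state, without advancing time (a new reading comes with each control period).
- eyes.snapshot(name): name is "scene" or "top" or "wrist"; returns the picture (384x512x3 uint8, blue, green, red); there is no depth.
- eyes.calibration(name): a dict with "K" (3x3 intrinsics, pixels), "view" (4x4, takes a point from world to camera coordinates). Camera axes: x right, y down, z forward; pixel columns grow to the right and rows downward; lengths in m; the calibration is good to about 2 mm. A picture is of the moment at which its call begins: read the wrist's pose just before it. calibration takes no time and is no camera call; for the wrist camera it gives the pose at the moment of the call.
- workorder.close_job(): hands the job in; it is judged then, once.
Trained networks look in the newest picture that a camera, given by its name, has taken for a name from the list of things; names that differ only in an ending like _2 or _b are one class to them, and where a whole thing is asked for, a point or a joint stands for the part that bears it (a point fixed in the world has none). Each returns a list of dicts, best first, with "conf" (0 to 1); they miss things now and then, are a little off and sometimes report something else, mostly with a low value. They report only what shows in the picture. A call takes as long as a camera call. They do not tell look-alikes from the thing itself.
- boxes_of(camera, target): "centre" ([x, y, z] in m, in the coordinates of the camera as it stood for that picture, good to about 4 mm: the middle of the surface that is visible of it).
- outline_of(camera, target): "region" (384x512 bool, what is visible of it).
- pinpoint(camera, target): "centre" ([x, y, z] in m, in the coordinates of the camera as it stood for that picture, good to about 4 mm: a listed point, or the origin of a listed thing).
The state is a dict: "time": time; "joint_positions": joint angles; "qd": joint speeds; "joint_torque": joint torques, N m; "eef_pos": TCP position; "orientation": TCP orientation; "ft_force": force on the tool from outside, world axes, zero at the start; "wrist_torque": the same for the moment, N m; "opening": opening from 0.0 (shut) to 1.0 (fully open); "grasp_force": force on a finger pad.
Only numpy, scipy, OpenCV 4.12 (cv2) and the standard library are available. Lean on these libraries where they do the work, as an engineer would, in place of code of your own. Each camera call takes 0.05 s, during which the arm holds its last target. There are 200 camera calls.

## Task

Stand every finished carved plaque on the bench upright, arch up, fully down in a slot of its own in the drying rack. Once all are in, fit the T-handle right down onto the rack's square spindle and turn it counter-clockwise until the red keeper bar is against its stop, lying over the plaques. Then take the handle off and stand it, bore down, back on its cork mat; leave the other tools and supplies on the bench where they are.

Things in the scene. Friction and masses are not known exactly. Their poses are not given: they have to be found in the camera images.
- plaque0: Finished carved wooden plaque (3 to 5 present), 70 wide (its x), 20 thick (y), 100 high (z, up), top edge a half-round arch of radius 35, rosette on both faces; 100 g. Starts standing upright on the bench on its straight edge. Origin: centre of the underside. May go in either way round.
- plaque1: Finished carved wooden plaque (3 to 5 present), 70 wide (its x), 20 thick (y), 100 high (z, up), top edge a half-round arch of radius 35, rosette on both faces; 100 g. Starts standing upright on the bench on its straight edge. Origin: centre of the underside. May go in either way round.
- plaque2: Finished carved wooden plaque (3 to 5 present), 70 wide (its x), 20 thick (y), 100 high (z, up), top edge a half-round arch of radius 35, rosette on both faces; 100 g. Starts standing upright on the bench on its straight edge. Origin: centre of the underside. May go in either way round.
- plaque3: Finished carved wooden plaque (3 to 5 present), 70 wide (its x), 20 thick (y), 100 high (z, up), top edge a half-round arch of radius 35, rosette on both faces; 100 g. Starts standing upright on the bench on its straight edge. Origin: centre of the underside. May go in either way round.
- plaque4: Finished carved wooden plaque (3 to 5 present), 70 wide (its x), 20 thick (y), 100 high (z, up), top edge a half-round arch of radius 35, rosette on both faces; 100 g. Starts standing upright on the bench on its straight edge. Origin: centre of the underside. May go in either way round.
- rack: Fixed drying rack: wooden block 110 (x) by 340 (y) by 40 high. Origin: centre of its underside, at bench height. Five slots, 80 long (x) by 25 wide (y), 30 deep, centred at y = -80, -30, 20, 70, 120; seated, a plaque's origin is 10 above the bench, its top 110. The spindle and keeper bar stand on a post at y = -145; a thin stop post, 132 high, at x = -19, y = 161.
- slot0 (a point): Centre of the floor of slot 0 of the rack, 10 above the bench, 30 below the slot's mouth; axes as the rack's. All slots are empty at the start.
- slot1 (a point): Centre of the floor of slot 1 of the rack, 10 above the bench, 30 below the slot's mouth; axes as the rack's. All slots are empty at the start.
- slot2 (a point): Centre of the floor of slot 2 of the rack, 10 above the bench, 30 below the slot's mouth; axes as the rack's. All slots are empty at the start.
- slot3 (a point): Centre of the floor of slot 3 of the rack, 10 above the bench, 30 below the slot's mouth; axes as the rack's. All slots are empty at the start.
- slot4 (a point): Centre of the floor of slot 4 of the rack, 10 above the bench, 30 below the slot's mouth; axes as the rack's. All slots are empty at the start.
- keeper (a joint): Angle (rad) of the red keeper bar and spindle. 0: parked, pointing to the rack's +x; grows counter-clockwise from above; 1.4: hard stop, bar along the row over all slots. Starts at 0 to 0.25; takes 0.15 N m, stays where left. Bar 320 long from the spindle axis, 22 wide, 118 to 128 above the bench: 8 over seated plaques; one not fully down blocks it.
- spindle (a point): Foot of the vertical square steel shaft, on its axis, on a flat round shoulder (radius 21), 130 above the bench. The shaft, 20 by 20, rises 28 from here, its last 6 tapering to 15 by 15. A fitted handle rests on the shoulder, its origin at this point. The frame turns with the keeper; the shaft's flats are square to its x and y, z up.
- handle: Loose T-handle: square dark steel hub 56 by 56 by 38 high; square bore 23 by 23 from below, 38 deep, flats parallel to the hub's sides (its x, y). Above a neck, an orange grip bar 120 long (x), 18 thick (y), from 44 to 70 above the underside. Origin: centre of the underside, z up. 350 g. Starts bore down on the mat. Grip the bar across its thickness, fingertips above the hub.
- mat: Cork mat fixed to the bench, 150 (x) by 160 (y), 3 thick. Origin: centre of its underside, at bench height.
- mallet: Carver's round wooden mallet standing on its head, 84 across, 240 high; not to be disturbed. Origin: centre of the underside.
- glue: Yellow glue bottle, 56 across, 150 high; not to be disturbed. Origin: centre of the underside.
- gouge_a: Carving gouge lying flat along its x, about 200 long, 26 high, medium wood handle; not to be disturbed. Origin: on the bench under its handle.
- gouge_b: Carving gouge lying flat along its x, about 200 long, 26 high, dark wood handle; not to be disturbed. Origin: on the bench under its handle.
- brush: Dusting brush lying along its x; not to be disturbed. Origin: on its underside.
- sanding_block: Cork sanding block 100 by 60 by 35 high; not to be disturbed. Origin: centre of the underside.
Not all that is in view belongs to the job. What is shaped like the plaque4 but white is not meant. What is shaped like the plaque3 but purple is not meant.

How it is judged:
On the way, in this order (a step that is already met when the one before it is completed fails the run):
1. every plaque stands fully down in a slot, let go, with the keeper bar still parked (z of plaque0 in the frame of rack between 0.004 and 0.016 m and x of plaque0 in the frame of rack between -0.01 and 0.01 m and y of plaque0 in the frame of rack between -0.09 and 0.13 m and angle between each of plaque0, plaque1, plaque2, plaque3, plaque4's own z axis and vertical below 0.2 rad and z of plaque1 in the frame of rack between 0.004 and 0.016 m and x of plaque1 in the frame of rack between -0.01 and 0.01 m and y of plaque1 in the frame of rack between -0.09 and 0.13 m and z of plaque2 in the frame of rack between 0.004 and 0.016 m and x of plaque2 in the frame of rack between -0.01 and 0.01 m and y of plaque2 in the frame of rack between -0.09 and 0.13 m and z of plaque3 in the frame of rack between 0.004 and 0.016 m and x of plaque3 in the frame of rack between -0.01 and 0.01 m and y of plaque3 in the frame of rack between -0.09 and 0.13 m and z of plaque4 in the frame of rack between 0.004 and 0.016 m and x of plaque4 in the frame of rack between -0.01 and 0.01 m and y of plaque4 in the frame of rack between -0.09 and 0.13 m and contact force between each of plaque0, plaque1, plaque2, plaque3, plaque4 and the fingers below 0.2 N and value of joint keeper below 0.5 rad), for 0.2 s.
2. the handle is fitted fully down on the square spindle, the bar not yet swung (distance between handle and spindle below 0.007 m and angle between handle's own z axis and vertical below 0.1 rad and value of joint keeper below 0.7 rad), for 0.1 s.
3. with the handle on the spindle, the keeper bar is swung over the plaques to its stop (distance between handle and spindle below 0.007 m and angle between handle's own z axis and vertical below 0.1 rad and value of joint keeper above 1.27 rad), for 0.1 s.
At the end, for the whole second after the job is handed in: Each plaque stands in a rack slot, arch up, foot within 6 mm of its floor, tilt under 0.2 rad; keeper bar at 1.25 rad or more (stop 1.4); handle upright on the cork mat, bore down, centre within 55 mm (x) and 60 mm (y) of the mat's; all at rest (z of plaque0 in the frame of rack between 0.004 and 0.016 m and x of plaque0 in the frame of rack between -0.01 and 0.01 m and y of plaque0 in the frame of rack between -0.09 and 0.13 m and angle between each of plaque0, plaque1, plaque2, plaque3, plaque4's own z axis and vertical below 0.2 rad and z of plaque1 in the frame of rack between 0.004 and 0.016 m and x of plaque1 in the frame of rack between -0.01 and 0.01 m and y of plaque1 in the frame of rack between -0.09 and 0.13 m and z of plaque2 in the frame of rack between 0.004 and 0.016 m and x of plaque2 in the frame of rack between -0.01 and 0.01 m and y of plaque2 in the frame of rack between -0.09 and 0.13 m and z of plaque3 in the frame of rack between 0.004 and 0.016 m and x of plaque3 in the frame of rack between -0.01 and 0.01 m and y of plaque3 in the frame of rack between -0.09 and 0.13 m and z of plaque4 in the frame of rack between 0.004 and 0.016 m and x of plaque4 in the frame of rack between -0.01 and 0.01 m and y of plaque4 in the frame of rack between -0.09 and 0.13 m and value of joint keeper above 1.25 rad and x of handle in the frame of mat between -0.055 and 0.055 m and y of handle in the frame of mat between -0.06 and 0.06 m and z of handle in the frame of mat below 0.008 m and angle between handle's own z axis and vertical below 0.1 rad and linear speed of each of handle, plaque0, plaque1, plaque2, plaque3, plaque4 below 0.02 m/s); the robot touches nothing.
It fails at once if a tool or supply that is not part of the job is pushed more than 40 mm or knocked over (distance of any of mallet, glue, gouge_a, gouge_b, brush, sanding_block from where it was at the start of the episode above 0.04 m or angle between any of mallet, glue's own z axis and vertical above 0.6 rad).
Of plaque0, plaque1, plaque2, plaque3, plaque4 only 3 to 5 are there at a start; the rules pass over those that are not, and their reading is None.
At some moment in a run one of handle may be knocked a few centimetres aside while the robot is not near it.
It also fails if it takes over 210 s, if anything falls off the work surface, if the arm or the gripper's body presses on something with over 40 N, if the wrist force passes 120 N, or if a joint passes its speed limit or range.

## Working session

There is one attempt and no reset: what is moved stays moved. The work goes in short steps, Python scripts to look and compute and a tool call to move; the robot and the scene stay as the last step left them, time stands still between calls to the robot, and variables do not carry over. Pictures are saved under pics/ and viewed, at most 14 in all, crops included, and the job is handed in when it is done.

Besides the shell and the picture viewer there is one more tool, called as name(argument=value, ...) on one line, values as JSON. arm_command: Moves the arm, as the interface text tells. Its arguments: {"type":"object","properties":{"series":{"type":"array","items":{"type":"object","properties":{"translation":{"type":"array","items":{"type":"number"}},"rotation":{"type":"array","items":{"type":"number"}}}}},"jaw":{"type":"number"},"force":{"type":"number"}},"required":["series"]}

```bash
ls; mkdir -p pics; cat > h.py <<'E'
from rig import manip, eyes, workorder, boxes_of, outline_of, pinpoint
import numpy as np, cv2
from scipy.spatial.transform import Rotation as R
def snap(c,name=None):
    cal=eyes.calibration(c); im=eyes.snapshot(c)
    if name: cv2.imwrite(f'pics/{name}.png',im)
    return im,np.array(cal['K']),np.array(cal['view'])
def toworld(V,p): return (np.linalg.inv(V)@np.append(p,1))[:3]
def px(K,V,P):
    c=(V@np.append(P,1))[:3]; q=K@c; return q[:2]/q[2]
def ray(K,V,uv,z):
    # world point on plane z seen at pixel uv
    Vi=np.linalg.inv(V); d=Vi[:3,:3]@np.linalg.inv(K)@np.array([uv[0],uv[1],1.]); o=Vi[:3,3]
    return o+d*(z-o[2])/d[2]
E
python3 - <<'E'
from h import *
print(manip.read_state(), manip.tip_reach)
for c in ('scene','top'):
    im,K,V=snap(c,c+'0'); print(c,K.tolist(),np.linalg.inv(V).round(3).tolist())
    for n in ('plaque0','rack','spindle','handle','mat','mallet','glue','gouge_a','brush','sanding_block','slot0','slot4'):
        r=pinpoint(c,n); print(n,[(round(d['conf'],2),toworld(V,d['centre']).round(3).tolist(),px(K,V,toworld(V,d['centre'])).round().tolist()) for d in r[:8]])
a=cv2.imread('pics/scene0.png');b=cv2.imread('pics/top0.png')
E
```

```text
pics
{'time': 0.0, 'joint_positions': array([-1.43749615e+00,  5.28431749e-01,  1.43389737e+00, -4.56315404e-05,
        1.18138864e+00, -1.78486231e-01]), 'qd': array([-0.00050957, -0.00046635,  0.00019441, -0.00011691, -0.00012978,
        0.00124237]), 'joint_torque': array([-1.31405530e-03, -4.40050220e+01, -1.76591992e+01,  6.30841870e-02,
        5.81904093e-02, -1.72732975e-04]), 'eef_pos': array([ 0.19165346, -0.59414787,  0.23259432]), 'orientation': array([-3.13949382e+00, -3.35782779e-04,  3.11803421e-01]), 'ft_force': array([-0.74106071,  0.48263833, -0.90701515]), 'wrist_torque': array([-0.04050608, -0.01581766, -0.04850875]), 'grasp_force': 0.0, 'opening': 1.0007362803345807} 0.011
scene [[355.4266499684096, 0.0, 254.6579763364239], [0.0, 355.4266499684096, 191.96222261914397], [0.0, 0.0, 1.0]] [[-0.74, 0.543, -0.398, 0.943], [0.673, 0.586, -0.452, 0.508], [-0.012, -0.602, -0.798, 0.95], [0.0, 0.0, 0.0, 1.0]]
plaque0 [(0.96, [0.308, 0.191, -0.002], [337.0, 205.0]), (0.82, [0.596, 0.215, 0.001], [279.0, 265.0]), (0.79, [0.446, 0.279, -0.002], [330.0, 249.0]), (0.77, [0.5
[... 2554 characters left out ...]
0.19, [0.412, -0.308, 0.003], [348.0, 222.0])]
brush [(0.79, [0.551, -0.49, 0.005], [393.0, 184.0]), (0.69, [0.606, -0.032, 0.012], [273.0, 173.0])]
sanding_block [(0.71, [0.317, 0.355, 0.004], [172.0, 253.0])]
slot0 [(0.95, [0.608, -0.129, 0.008], [298.0, 173.0]), (0.86, [0.609, -0.027, 0.012], [271.0, 173.0]), (0.68, [0.61, -0.076, 0.015], [284.0, 172.0]), (0.66, [0.608, 0.012, 0.008], [261.0, 174.0]), (0.62, [0.604, -0.186, 0.017], [313.0, 173.0])]
slot4 [(0.95, [0.608, -0.129, 0.008], [298.0, 173.0]), (0.86, [0.609, -0.027, 0.012], [271.0, 173.0]), (0.68, [0.61, -0.076, 0.015], [284.0, 172.0]), (0.66, [0.608, 0.012, 0.008], [261.0, 174.0]), (0.62, [0.604, -0.186, 0.017], [313.0, 173.0])]
```

View pics/scene0.png

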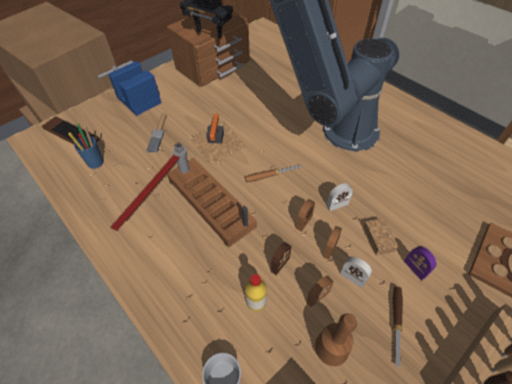

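View pics/top0.png

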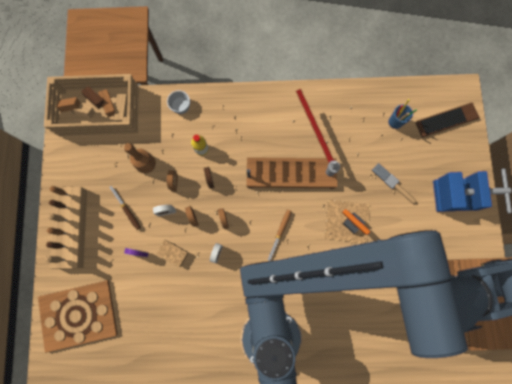

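The seven arched things, by scene pixel:
- Brown wood: (303,213), (281,258), (333,241) and (318,290).
- White: (340,197) and (355,270).
- Purple: (421,262).

The four brown ones fit the description of finished wood. I'll confirm that in a crop and fit their yaws.

```bash
cat >> h.py <<'E'
from scipy.optimize import minimize
th=np.linspace(0,np.pi,13)
prof=[(-.035,0),(.035,0)]+[(.035*np.cos(t),.065+.035*np.sin(t)) for t in th]
PL=np.array([(x,y,z) for x,z in prof for y in (-.01,.01)])
def pose(P,q,z=0): 
    c,s=np.cos(q[2]),np.sin(q[2]); return P@np.array([[c,s,0],[-s,c,0],[0,0,1]])+[q[0],q[1],z]
def sil(K,V,P,S=4,shape=(384,512)):
    c=P@V[:3,:3].T+V[:3,3]; u=c@K.T; u=u[:,:2]/u[:,2:]
    m=np.zeros(shape,np.uint8); h=cv2.convexHull(u.astype(np.float32))
    cv2.fillConvexPoly(m,np.round(h*16).astype(np.int32),1,cv2.LINE_8,4); return m>0
def fit(views,q0,P=PL,z=0):
    # views: (K,V,mask)
    def cost(q):
        s=0
        for K,V,m in views:
            r=sil(K,V,pose(P,q,z)); s+=1-(r&m).sum()/max(1,(r|m).sum())
        return s
    best=None
    for y in np.arange(0,np.pi,np.pi/12):
        r=minimize(cost,[q0[0],q0[1],y],method='Nelder-Mead',options=dict(initial_simplex=[[q0[0]+a,q0[1]+b,y+c] for a,b,c in((0,0,0),(.01,0,0),(0,.01,0),(0,0,.2))],maxiter=80))
        if best is None or r.fun<best.fun: best=r
    return best.x,best.fun/len(views)
E
cat > s1.py <<'E'
from h import *
Q=[(.436,.158),(.596,.215),(.448,.278),(.587,.350)]
vs={}
for c in('scene','top'):
    im,K,V=snap(c); vs[c]=(im,K,V,[d['region'] for d in outline_of(c,'plaque0')])
for i,q in enumerate(Q):
    v=[]
    for c,(im,K,V,ms) in vs.items():
        r=sil(K,V,pose(PL,[*q,0.7])); 
        b=max(ms,key=lambda m:(m&r).sum()/(m|r).sum()); v.append((K,V,np.array(b)))
        print(i,c,im[b].mean(0).round(),b.sum(),end=' ')
    x,f=fit(v,q); print(x.round(4),round(f,3))
im=vs['scene'][0]; cv2.imwrite('pics/crop1.png',cv2.resize(im[170:320,250:450],None,fx=4,fy=4,interpolation=cv2.INTER_CUBIC))
E
python3 s1.py
```

```text
0 scene [ 55.  78. 111.] 354 0 top [ 49.  73. 100.] 210 [0.4347 0.1614 3.4077] 0.532
1 scene [43. 56. 78.] 420 1 top [48. 66. 90.] 147 [0.5911 0.2124 3.3883] 0.113
2 scene [ 59.  84. 119.] 299 2 top [ 55.  84. 118.] 159 [0.4491 0.2789 0.3681] 0.11
3 scene [49. 68. 94.] 409 3 top [ 49.  73. 100.] 210 [ 0.582   0.3502 -0.0441] 0.121
```

View pics/crop1.png

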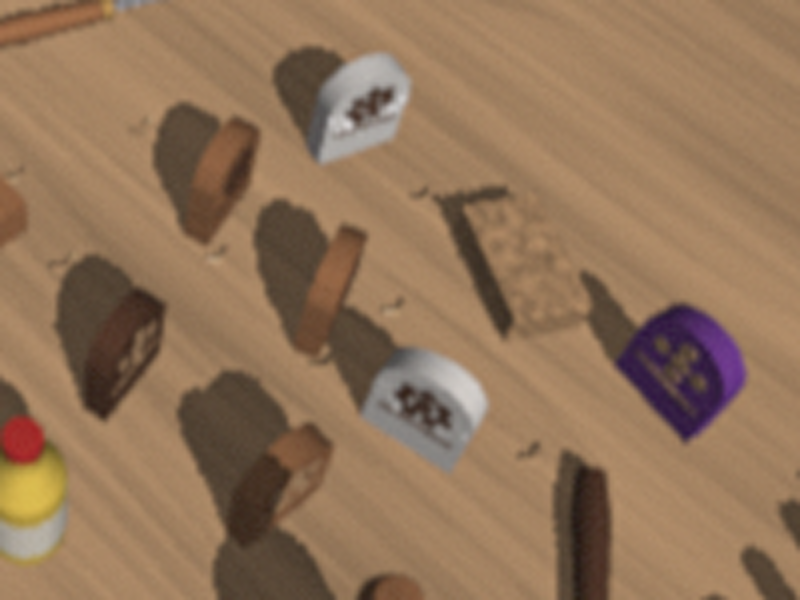

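The crop shows four brown wooden plaques, at scene pixels (303,213), (281,258), (333,241) and (318,290). The white and purple ones are decoys. Next I'll look at the rack with the wrist camera.

```bash
cat >> h.py <<'E'
def plan(target,yaw=None,start=None,n=None,step=.046,rstep=8.0):
    """rows (mm, deg) to carry the tool, pointing down, from start (x,y,z,yaw) to target; prints tool-frame shifts"""
    s=manip.read_state()
    if start is None: start=[*s['eef_pos'],s['orientation'][2]]
    start=np.array(start,float); target=np.array(target,float)
    dy=0 if yaw is None else (yaw-start[3])
    d=target-start[:3]
    k=n or int(max(np.ceil(np.linalg.norm(d)/step),np.ceil(abs(np.degrees(dy))/rstep),1))
    rows=[];p=start.copy()
    for i in range(k):
        c,si=np.cos(p[3]),np.sin(p[3]); w=d/k
        rows.append(([round(c*w[0]+si*w[1],4),round(si*w[0]-c*w[1],4),round(-w[2],4)],round(-np.degrees(dy)/k,2)))
        p[3]+=dy/k
    print(k,'rows');
    for r in rows: print(r)
    return [*target,start[3]+dy]
E
python3 - <<'E'
from h import *
s=manip.read_state();V=np.array(eyes.calibration('wrist')['view']);
p=s['eef_pos'];Rt=R.from_euler('xyz',s['orientation']).as_matrix()
C=np.linalg.inv(V);print((Rt.T@(C[:3,3]-p)).round(3),(Rt.T@C[:3,:3]).round(3),eyes.calibration('wrist')['K'])
print(p,s['orientation'])
plan([.56,-.09,.36],0.0)
E
```

```text
[ 0.077 -0.    -0.151] [[-0.    -0.96  -0.279]
 [ 1.    -0.    -0.001]
 [ 0.    -0.279  0.96 ]] [[309.34546132   0.         261.59233978]
 [  0.         309.34546132 191.67349557]
 [  0.           0.           1.        ]]
[ 0.19177123 -0.59483811  0.23356225] [3.14155709e+00 1.00620453e-05 3.11841025e-01]
14 rows
([np.float64(0.0361), np.float64(-0.0263), np.float64(-0.009)], np.float64(1.28))
([np.float64(0.0355), np.float64(-0.027), np.float64(-0.009)], np.float64(1.28))
([np.float64(0.0349), np.float64(-0.0278), np.float64(-0.009)], np.float64(1.28))
([np.float64(0.0343), np.float64(-0.0286), np.float64(-0.009)], np.float64(1.28))
([np.float64(0.0336), np.float64(-0.0294), np.float64(-0.009)], np.float64(1.28))
([np.float64(0.033), np.float64(-0.0301), np.float64(-0.009)], np.float64(1.28))
([np.float64(0.0323), np.float64(-0.0308), np.float64(-0.009)], np.float64(1.28))
([np.float64(0.0316), np.float64(-0.0315), np.float64(-0.009)], np.float64(1.28))
([np.float64(0.0309), np.float64(-0.0322), np.float64(-0.009)], np.float64(1.28))
([np.float64(0.0301), np.float64(-0.0329), np.float64(-0.009)], np.float64(1.28))
([np.float64(0.0294), np.float64(-0.0336), np.float64(-0.009)], np.float64(1.28))
([np.float64(0.0287), np.float64(-0.0342), np.float64(-0.009)], np.float64(1.28))
([np.float64(0.0279), np.float64(-0.0349), np.float64(-0.009)], np.float64(1.28))
([np.float64(0.0271), np.float64(-0.0355), np.float64(-0.009)], np.float64(1.28))
```

arm_command(series=[{"translation":[0,0,-0.006],"rotation":[0,0,6]},{"translation":[0,0,-0.006],"rotation":[0,0,6]},{"translation":[0,0,-0.006],"rotation":[0,0,5.87]},{"translation":[0.0264,-0.0297,-0.005],"rotation":[0,0,0]},{"translation":[0.0264,-0.0297,-0.005],"rotation":[0,0,0]},{"translation":[0.0264,-0.0297,-0.005],"rotation":[0,0,0]},{"translation":[0.0264,-0.0297,-0.005],"rotation":[0,0,0]},{"translation":[0.0264,-0.0297,-0.005],"rotation":[0,0,0]},{"translation":[0.0264,-0.0297,-0.005],"rotation":[0,0,0]},{"translation":[0.0264,-0.0297,-0.005],"rotation":[0,0,0]}])

```text
time: 2.5
eef_pos: [0.3775, -0.3857, 0.2869]
orientation: [3.141, -0.0, -0.0]
ft_force: [0.5, -0.4, 0.2]
opening: 0.998
grasp_force: 0.0
```

arm_command(series=[{"translation":[0.0264,-0.0297,-0.005],"rotation":[0,0,0]},{"translation":[0.0264,-0.0297,-0.005],"rotation":[0,0,0]},{"translation":[0.0264,-0.0297,-0.005],"rotation":[0,0,0]},{"translation":[0.0264,-0.0297,-0.005],"rotation":[0,0,0]},{"translation":[0.0264,-0.0297,-0.005],"rotation":[0,0,0]},{"translation":[0.0264,-0.0297,-0.005],"rotation":[0,0,0]},{"translation":[0.0264,-0.0297,-0.005],"rotation":[0,0,0]},{"translation":[0.0264,-0.0297,-0.005],"rotation":[0,0,0]},{"translation":[0.0264,-0.0297,-0.005],"rotation":[0,0,0]},{"translation":[0.0264,-0.0297,-0.005],"rotation":[0,0,0]}])

```text
time: 3.5
eef_pos: [0.6415, -0.0885, 0.3368]
orientation: [3.141, -0.0, 0.0]
ft_force: [-0.1, 0.3, 0.1]
opening: 0.998
grasp_force: 0.0
```

```bash
cat > s2.py <<'E'
from h import *
s=manip.read_state();print(s['time'],s['eef_pos'],s['orientation'])
im,K,V=snap('wrist','wr1')
for n in ('slot0','spindle','rack','plaque0','handle','mat'):
    print(n,[(round(d['conf'],2),toworld(V,d['centre']).round(4).tolist(),px(K,V,toworld(V,d['centre'])).round().tolist()) for d in pinpoint('wrist',n)[:6]])
E
python3 s2.py
```

```text
3.5 [ 0.64147869 -0.08854626  0.33683113] [ 3.14142998e+00 -9.17607788e-05  5.83442889e-05]
slot0 [(0.95, [0.6085, -0.0276, 0.0091], [224.0, 174.0]), (0.9, [0.6112, 0.0237, 0.0098], [191.0, 172.0]), (0.89, [0.6, -0.1802, 0.0155], [320.0, 180.0]), (0.66, [0.5991, -0.1309, 0.0151], [289.0, 181.0]), (0.66, [0.6072, -0.0727, 0.0115], [252.0, 175.0])]
spindle [(0.79, [0.597, -0.2451, 0.13], [390.0, 205.0])]
rack [(0.68, [0.6044, -0.094, -0.0002], [265.0, 175.0])]
plaque0 [(0.77, [0.5906, 0.2133, -0.0002], [77.0, 184.0])]
handle []
mat [(0.41, [0.7192, 0.2464, 0.0002], [41.0, 101.0])]
```

View pics/wr1.png

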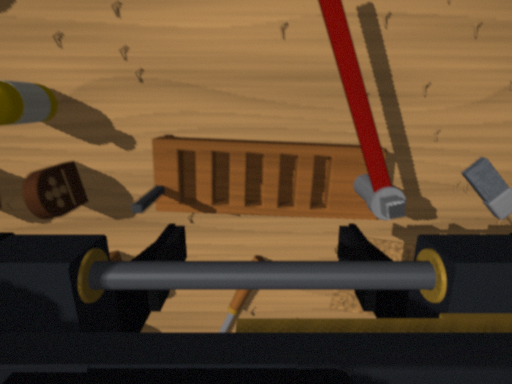

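```bash
cat >> h.py <<'E'
def rack_edges():
    S=[]
    for yc in (-.08,-.03,.02,.07,.12):
        a,b=.04,.0125; c=[(-a,yc-b),(a,yc-b),(a,yc+b),(-a,yc+b)]
        S+=[(c[i],c[(i+1)%4]) for i in range(4)]
    c=[(-.055,-.10),(-.055,.17),(.055,.17),(.055,-.10)]
    S+=[(c[i],c[i+1]) for i in range(3)]
    P=[];N=[]
    for p,q in S:
        p,q=np.array(p),np.array(q); t=np.linspace(.08,.92,30)[:,None]
        P.append(p+(q-p)*t)
    P=np.vstack(P); return np.c_[P,np.full(len(P),.04)]
def fit_edges(im,K,V,P,q0,span=(.006,.006,.03),sig=(3,1.5,.8),mask=None):
    g=cv2.cvtColor(im,cv2.COLOR_BGR2GRAY).astype(np.float32)
    q=np.array(q0,float)
    for s in sig:
        b=cv2.GaussianBlur(g,(0,0),s); G=np.hypot(cv2.Sobel(b,cv2.CV_32F,1,0),cv2.Sobel(b,cv2.CV_32F,0,1))
        def cost(q):
            W=pose(P,q); c=W@V[:3,:3].T+V[:3,3]; u=c@K.T; u=(u[:,:2]/u[:,2:]).astype(np.float32)
            return -cv2.remap(G,u[:,0].reshape(-1,1),u[:,1].reshape(-1,1),cv2.INTER_LINEAR).mean()
        f=s/3
        r=minimize(cost,q,method='Nelder-Mead',options=dict(initial_simplex=[q]+[q+f*np.eye(3)[i]*span[i] for i in range(3)],xatol=1e-5,fatol=1e-4,maxiter=300))
        q=r.x
    return q,-r.fun
def draw(im,K,V,W,fn,box=None,fx=2):
    o=im.copy()
    for p in W:
        u=px(K,V,p)
        if 0<=u[0]<512 and 0<=u[1]<384: o[int(round(u[1])),int(round(u[0]))]=(0,255,0)
    if box: o=o[box[1]:box[3],box[0]:box[2]]
    cv2.imwrite(f'pics/{fn}.png',cv2.resize(o,None,fx=fx,fy=fx,interpolation=cv2.INTER_NEAREST))
E
cat > s3.py <<'E'
from h import *
im=cv2.imread('pics/wr1.png');c=eyes.calibration('wrist');K,V=np.array(c['K']),np.array(c['view'])
P=rack_edges()
for q0 in ([.606,-.10,-.054],[.603,-.098,-.04],[.61,-.104,-.06]):
    q,f=fit_edges(im,K,V,P,q0);print(q.round(4),round(f,1))
draw(im,K,V,pose(P,q),'fit1',(130,110,430,240),2.6)
# keeper bar: red blob at z .128
hsv=cv2.cvtColor(im,cv2.COLOR_BGR2HSV);m=((hsv[...,0]<6)|(hsv[...,0]>174))&(hsv[...,1]>190)&(hsv[...,2]>60)
v,u=np.nonzero(m);W=np.array([ray(K,V,(a,b),.128) for a,b in zip(u,v)])
l=cv2.fitLine(W[:,:2].astype(np.float32),cv2.DIST_HUBER,0,.01,.01).ravel();print(len(u),l,np.arctan2(l[1],l[0]))
E
python3 s3.py
```

```text
[ 0.604  -0.0982 -0.0427] 78.3
[ 0.604  -0.0983 -0.0426] 78.3
[ 0.604  -0.0983 -0.0432] 78.3
3684 [ 0.93479705  0.35518232  0.72466016 -0.19481887] 0.36310908
```

View pics/fit1.png

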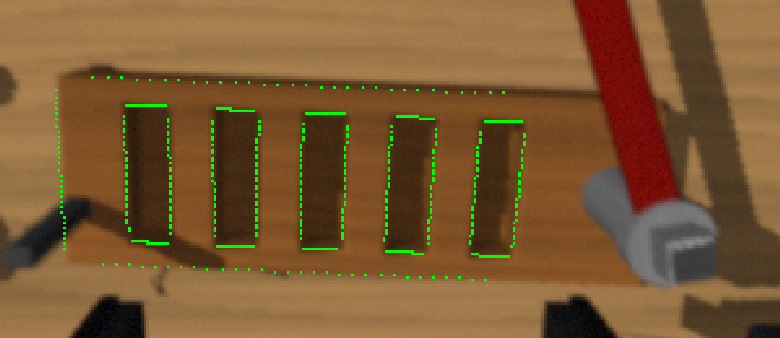

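The overlay matches all five slot mouths to about 1 px. I'll take one closer look to refine it.

arm_command(series=[{"translation":[0,0,0.04],"rotation":[0,0,0]},{"translation":[0,0.0,0.04],"rotation":[0,0,0]},{"translation":[0,-0.008,0.03],"rotation":[0,0,0]},{"translation":[0,0,0],"rotation":[0,0,0]},{"translation":[0,0,0],"rotation":[0,0,0]},{"translation":[0,0,0],"rotation":[0,0,0]},{"translation":[0,0,0],"rotation":[0,0,0]},{"translation":[0,0,0],"rotation":[0,0,0]},{"translation":[0,0,0],"rotation":[0,0,0]},{"translation":[0,0,0],"rotation":[0,0,0]}])

```text
time: 4.85
eef_pos: [0.6408, -0.082, 0.2271]
orientation: [3.141, -0.001, 0.0]
ft_force: [0.6, 0.0, -0.3]
opening: 0.998
grasp_force: 0.0
```

```bash
cat > s4.py <<'E'
from h import *
im,K,V=snap('wrist','wr2');print(manip.read_state()['eef_pos'])
P=rack_edges()
for q0 in ([.606,-.10,-.054],[.604,-.098,-.043],[.60,-.094,-.04]):
    q,f=fit_edges(im,K,V,P,q0);print(q.round(4),round(f,1))
r=pinpoint('wrist','slot0');print([(round(d['conf'],2),toworld(V,d['centre']).round(4).tolist()) for d in r])
c,s_=np.cos(q[2]),np.sin(q[2])
for y in(-.08,-.03,.02,.07,.12,-.145): print((q[0]-s_*y).round(4),(q[1]+c*y).round(4))
draw(im,K,V,pose(P,q),'fit2',(100,80,430,260),2.4)
E
python3 s4.py
```

```text
[ 0.64070472 -0.08194595  0.22685296]
[ 0.6053 -0.0973 -0.0433] 79.2
[ 0.6053 -0.0974 -0.0434] 79.2
[ 0.6054 -0.0973 -0.0434] 79.2
[(0.87, [0.6081, -0.0762, 0.009]), (0.86, [0.5994, -0.1302, 0.0098]), (0.85, [0.6057, -0.0257, 0.0099]), (0.64, [0.5972, -0.1764, 0.0137]), (0.63, [0.6111, 0.0275, 0.0108])]
0.6019 -0.1773
0.6041 -0.1273
0.6062 -0.0774
0.6084 -0.0274
0.6106 0.0225
0.5991 -0.2422
```

View pics/fit2.png

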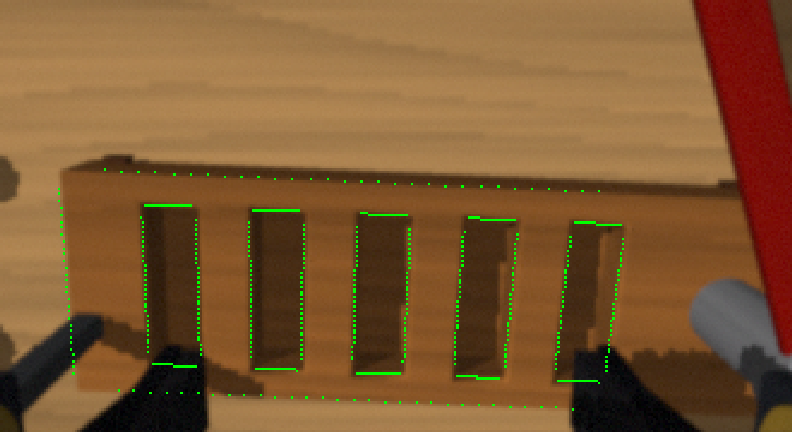

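arm_command(series=[{"translation":[-0.0138,-0.0415,-0.0141],"rotation":[0,0,0]},{"translation":[-0.0138,-0.0415,-0.0141],"rotation":[0,0,0]},{"translation":[-0.0138,-0.0415,-0.0141],"rotation":[0,0,0]},{"translation":[-0.0138,-0.0415,-0.0141],"rotation":[0,0,0]},{"translation":[-0.0138,-0.0415,-0.0141],"rotation":[0,0,0]},{"translation":[-0.0138,-0.0415,-0.0141],"rotation":[0,0,0]},{"translation":[-0.0138,-0.0415,-0.0141],"rotation":[0,0,0]},{"translation":[-0.0138,-0.0415,-0.0141],"rotation":[0,0,0]},{"translation":[0,0,0],"rotation":[0,0,0]},{"translation":[0,0,0],"rotation":[0,0,0]}])

```text
time: 5.95
eef_pos: [0.5298, 0.251, 0.3397]
orientation: [3.141, -0.001, 0.003]
ft_force: [-0.2, -0.7, -0.5]
opening: 1.001
grasp_force: 0.0
```

```bash
cat > s5.py <<'E'
from h import *
im,K,V=snap('wrist','wr3');print(manip.read_state()['eef_pos'])
ms=[d['region'] for d in outline_of('wrist','plaque0')]
fing=[d['region'] for d in []]
Q=[(.4347,.1614,.27),(.591,.212,.25),(.449,.279,.37),(.582,.350,-.04)]
o=im.copy()
for i,q in enumerate(Q):
    r=sil(K,V,pose(PL,q)); b=max(ms,key=lambda m:(m&r).sum()/(m|r).sum())
    x,f=fit([(K,V,b)],q); print(i,b.sum(),x.round(4),round(f,3),im[b].mean(0).round(), px(K,V,[*x[:2],0]).round())
    cs,_=cv2.findContours(sil(K,V,pose(PL,x)).astype(np.uint8),0,1); cv2.drawContours(o,cs,-1,(0,255,0),1)
cv2.imwrite('pics/wr3o.png',o)
E
python3 s5.py
```

```text
[0.53004678 0.24987308 0.33912229]
0 1074 [0.4355 0.1623 0.2439] 0.058 [ 33.  69. 110.] [315. 208.]
1 1062 [0.5919 0.2138 0.197 ] 0.048 [25. 45. 72.] [286. 112.]
2 1218 [0.4472 0.2788 3.4672] 0.049 [28. 60. 95.] [245. 202.]
3 1502 [ 0.5846  0.3513 -0.1301] 0.055 [24. 49. 76.] [197. 117.]
```

View pics/wr3o.png

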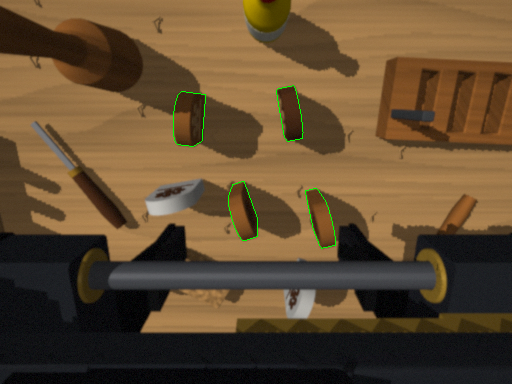

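The fitted outlines lie on the four brown plaques at wrist pixels (315,208), (286,112), (245,202) and (197,117). Before planning the picks I'll check the mallet head height for clearance.

```bash
cat >> h.py <<'E'
import json
def route(wps,start=None,yaw_last=True):
    """wps: (x,y,z,yaw,nrows); prints json rows; start defaults to measured pose"""
    s=manip.read_state()
    p=np.array(start if start is not None else [*s['eef_pos'],s['orientation'][2]],float); out=[]
    for x,y,z,yw,n in wps:
        t=np.array([x,y,z,yw]); d=(t-p)/n
        for i in range(n):
            c,si=np.cos(p[3]),np.sin(p[3])
            out.append({"t":[round(c*d[0]+si*d[1],4),round(si*d[0]-c*d[1],4),round(-d[2],4)],"rz":round(-np.degrees(d[3]),2)}); p=p+d
            if np.linalg.norm(d[:3])>.0495 or abs(np.degrees(d[3]))>8.5: print('FAST',d)
    for i in range(0,len(out),1): print(i%10,json.dumps(out[i]))
    return p
def slot(i,q=(.605,-.0975,-.0434)):
    y=[-.08,-.03,.02,.07,.12,-.145][i]; c,s_=np.cos(q[2]),np.sin(q[2]); return q[0]-s_*y,q[1]+c*y
E
python3 - <<'E'
from h import *
c=eyes.calibration('wrist');K,V=np.array(c['K']),np.array(c['view'])
for z in (0,.06,.1,.12,.14,.24): print(z,px(K,V,[.666,.46,z]).round())
route([(.592,.214,.2,.197,4),(.592,.214,.072,.197,4),(.592,.214,.072,.197,2)])
print(slot(1))
E
```

```text
0 [118.  60.]
0.06 [97. 54.]
0.1 [80. 49.]
0.12 [69. 46.]
0.14 [58. 43.]
0.24 [-30.  17.]
0 {"t": [0.0154, 0.0088, 0.0347], "rz": -2.83}
1 {"t": [0.015, 0.0095, 0.0347], "rz": -2.83}
2 {"t": [0.0145, 0.0103, 0.0347], "rz": -2.83}
3 {"t": [0.014, 0.011, 0.0347], "rz": -2.83}
4 {"t": [0.0, -0.0, 0.032], "rz": -0.0}
5 {"t": [0.0, -0.0, 0.032], "rz": -0.0}
6 {"t": [0.0, -0.0, 0.032], "rz": -0.0}
7 {"t": [0.0, -0.0, 0.032], "rz": -0.0}
8 {"t": [0.0, -0.0, -0.0], "rz": -0.0}
9 {"t": [0.0, -0.0, -0.0], "rz": -0.0}
(np.float64(0.6036984086940281), np.float64(-0.12747175103446942))
```

arm_command(series=[{"translation":[0.0154,0.0088,0.0347],"rotation":[0,0,-2.83]},{"translation":[0.015,0.0095,0.0347],"rotation":[0,0,-2.83]},{"translation":[0.0145,0.0103,0.0347],"rotation":[0,0,-2.83]},{"translation":[0.014,0.011,0.0347],"rotation":[0,0,-2.83]},{"translation":[0,0,0.032],"rotation":[0,0,0]},{"translation":[0,0,0.032],"rotation":[0,0,0]},{"translation":[0,0,0.032],"rotation":[0,0,0]},{"translation":[0,0,0.032],"rotation":[0,0,0]},{"translation":[0,0,0],"rotation":[0,0,0]},{"translation":[0,0,0],"rotation":[0,0,0]}], jaw=0.6, force=25)

```text
time: 7.05
eef_pos: [0.5921, 0.2134, 0.0719]
orientation: [3.142, 0.002, 0.196]
ft_force: [0.5, 0.8, 0.3]
opening: 0.601
grasp_force: 0.0
```

arm_command(series=[{"translation":[0,0,0],"rotation":[0,0,0]},{"translation":[0,0,0],"rotation":[0,0,0]},{"translation":[0,0,0],"rotation":[0,0,0]},{"translation":[0,0,0],"rotation":[0,0,0]},{"translation":[0,0,0],"rotation":[0,0,0]},{"translation":[0,0,0],"rotation":[0,0,0]},{"translation":[0,0,-0.01],"rotation":[0,0,0]},{"translation":[0,0,-0.04],"rotation":[0,0,0]},{"translation":[0,0,-0.045],"rotation":[0,0,0]},{"translation":[0,0,-0.045],"rotation":[0,0,0]}], jaw=0)

```text
time: 8.05
eef_pos: [0.5913, 0.2148, 0.2138]
orientation: [-3.142, 0.002, 0.197]
ft_force: [0.3, -0.3, -1.0]
opening: 0.226
grasp_force: 25.0
```

```bash
python3 - <<'E'
from h import *
s=manip.read_state();print(s['eef_pos'],s['orientation'],s['opening'],s['grasp_force'],s['ft_force'])
st=[.592,.214,.212,.197]
x,y=slot(1)
route([(x,y,.212,-.0434,8),(x,y,.150,-.0434,2)],start=[s['eef_pos'][0],s['eef_pos'][1],s['eef_pos'][2],s['orientation'][2]])
E
```

```text
[0.59133673 0.2147603  0.2138085 ] [-3.14151494e+00  1.69325928e-03  1.97483959e-01] 0.2264726016164801 24.973267593886703 [ 0.29565802 -0.33176784 -0.96022158]
0 {"t": [-0.0069, 0.0423, 0.0002], "rz": 1.73}
1 {"t": [-0.0056, 0.0424, 0.0002], "rz": 1.73}
2 {"t": [-0.0043, 0.0426, 0.0002], "rz": 1.73}
3 {"t": [-0.003, 0.0427, 0.0002], "rz": 1.73}
4 {"t": [-0.0018, 0.0428, 0.0002], "rz": 1.73}
5 {"t": [-0.0005, 0.0428, 0.0002], "rz": 1.73}
6 {"t": [0.0008, 0.0428, 0.0002], "rz": 1.73}
7 {"t": [0.0021, 0.0428, 0.0002], "rz": 1.73}
8 {"t": [-0.0, 0.0, 0.031], "rz": -0.0}
9 {"t": [-0.0, 0.0, 0.031], "rz": -0.0}
```

arm_command(series=[{"translation":[-0.0069,0.0423,0],"rotation":[0,0,1.73]},{"translation":[-0.0056,0.0424,0],"rotation":[0,0,1.73]},{"translation":[-0.0043,0.0426,0],"rotation":[0,0,1.73]},{"translation":[-0.003,0.0427,0],"rotation":[0,0,1.73]},{"translation":[-0.0018,0.0428,0],"rotation":[0,0,1.73]},{"translation":[-0.0005,0.0428,0],"rotation":[0,0,1.73]},{"translation":[0.0008,0.0428,0],"rotation":[0,0,1.73]},{"translation":[0.0021,0.0428,0],"rotation":[0,0,1.73]},{"translation":[0,0,0.033],"rotation":[0,0,0]},{"translation":[0,0,0.03],"rotation":[0,0,0]}])

```text
time: 9.05
eef_pos: [0.6047, -0.1298, 0.15]
orientation: [3.141, -0.003, -0.047]
ft_force: [-0.5, 0.6, -1.2]
opening: 0.231
grasp_force: 25.0
```

arm_command(series=[{"translation":[0,0,0.01],"rotation":[0,0,0]},{"translation":[0,0,0.008],"rotation":[0,0,0]},{"translation":[0,0,0.008],"rotation":[0,0,0]},{"translation":[0,0,0.006],"rotation":[0,0,0]},{"translation":[0,0,0.006],"rotation":[0,0,0]},{"translation":[0,0,0.006],"rotation":[0,0,0]},{"translation":[0,0,0.006],"rotation":[0,0,0]},{"translation":[0,0,0.005],"rotation":[0,0,0]},{"translation":[0,0,0.0],"rotation":[0,0,0]},{"translation":[0,0,0],"rotation":[0,0,0]}])

```text
time: 10.05
eef_pos: [0.6042, -0.1275, 0.0945]
orientation: [-3.142, 0.0, -0.044]
ft_force: [-0.4, 0.4, -0.8]
opening: 0.228
grasp_force: 25.0
```

arm_command(series=[{"translation":[0,0,0.005],"rotation":[0,0,0]},{"translation":[0,0,0.004],"rotation":[0,0,0]},{"translation":[0,0,0.003],"rotation":[0,0,0]},{"translation":[0,0,0.001],"rotation":[0,0,0]},{"translation":[0,0,0],"rotation":[0,0,0]},{"translation":[0,0,0],"rotation":[0,0,0]},{"translation":[0,0,0],"rotation":[0,0,0]},{"translation":[0,0,0],"rotation":[0,0,0]},{"translation":[0,0,0],"rotation":[0,0,0]},{"translation":[0,0,0],"rotation":[0,0,0]}])

```text
time: 11.05
eef_pos: [0.604, -0.1276, 0.0831]
orientation: [3.141, 0.0, -0.044]
ft_force: [-3.3, 0.1, 7.5]
opening: 0.229
grasp_force: 25.0
```

arm_command(series=[{"translation":[0,0,0],"rotation":[0,0,0]},{"translation":[0,0,0],"rotation":[0,0,0]},{"translation":[0,0,0],"rotation":[0,0,0]},{"translation":[0,0,0],"rotation":[0,0,0]},{"translation":[0,0,-0.01],"rotation":[0,0,0]},{"translation":[0,0,-0.02],"rotation":[0,0,0]},{"translation":[0,0,-0.03],"rotation":[0,0,0]},{"translation":[0,0,-0.03],"rotation":[0,0,0]},{"translation":[0,0,-0.04],"rotation":[0,0,0]},{"translation":[0,0,0],"rotation":[0,0,0]}], jaw=0.45)

```text
time: 12.05
eef_pos: [0.608, -0.1288, 0.2183]
orientation: [3.137, -0.013, -0.044]
ft_force: [0.9, 0.1, 1.1]
opening: 0.447
grasp_force: 0.0
```

```bash
cat > s6.py <<'E'
from h import *
import sys
s=manip.read_state();print(s['time'],s['eef_pos'],s['orientation'][2],s['ft_force'],s['opening'])
route(eval(sys.argv[1]))
E
python3 s6.py "[(.4355,.1623,.215,.244,8),(.4355,.1623,.072,.244,4)]"
```

```text
12.05 [ 0.60802193 -0.12883258  0.21831092] -0.04385336930604944 [0.94364685 0.09841684 1.11965618] 0.4473433963926381
0 {"t": [-0.0231, -0.0354, 0.0004], "rz": -2.06}
1 {"t": [-0.0219, -0.0362, 0.0004], "rz": -2.06}
2 {"t": [-0.0205, -0.037, 0.0004], "rz": -2.06}
3 {"t": [-0.0192, -0.0377, 0.0004], "rz": -2.06}
4 {"t": [-0.0178, -0.0384, 0.0004], "rz": -2.06}
5 {"t": [-0.0164, -0.039, 0.0004], "rz": -2.06}
6 {"t": [-0.015, -0.0395, 0.0004], "rz": -2.06}
7 {"t": [-0.0136, -0.0401, 0.0004], "rz": -2.06}
8 {"t": [0.0, 0.0, 0.0358], "rz": -0.0}
9 {"t": [0.0, 0.0, 0.0358], "rz": -0.0}
0 {"t": [0.0, 0.0, 0.0358], "rz": -0.0}
1 {"t": [0.0, 0.0, 0.0358], "rz": -0.0}
```

```bash
sed -i 's/^route.*/route(eval(sys.argv[1]),start=eval(sys.argv[2]) if len(sys.argv)>2 else None)/' s6.py
python3 s6.py "[(.4355,.1623,.212,.244,8),(.4355,.1623,.072,.244,4)]" "[.604,-.1275,.212,-.0434]"
```

```text
12.05 [ 0.60802193 -0.12883258  0.21831092] -0.04385336930604944 [0.94364685 0.09841684 1.11965618] 0.4473433963926381
0 {"t": [-0.0226, -0.0353, -0.0], "rz": -2.06}
1 {"t": [-0.0213, -0.0361, -0.0], "rz": -2.06}
2 {"t": [-0.02, -0.0368, -0.0], "rz": -2.06}
3 {"t": [-0.0187, -0.0375, -0.0], "rz": -2.06}
4 {"t": [-0.0173, -0.0382, -0.0], "rz": -2.06}
5 {"t": [-0.0159, -0.0387, -0.0], "rz": -2.06}
6 {"t": [-0.0145, -0.0393, -0.0], "rz": -2.06}
7 {"t": [-0.0131, -0.0398, -0.0], "rz": -2.06}
8 {"t": [-0.0, 0.0, 0.035], "rz": -0.0}
9 {"t": [-0.0, 0.0, 0.035], "rz": -0.0}
0 {"t": [-0.0, 0.0, 0.035], "rz": -0.0}
1 {"t": [-0.0, 0.0, 0.035], "rz": -0.0}
```

arm_command(series=[{"translation":[-0.0226,-0.0353,0],"rotation":[0,0,-2.06]},{"translation":[-0.0213,-0.0361,0],"rotation":[0,0,-2.06]},{"translation":[-0.02,-0.0368,0],"rotation":[0,0,-2.06]},{"translation":[-0.0187,-0.0375,0],"rotation":[0,0,-2.06]},{"translation":[-0.0173,-0.0382,0],"rotation":[0,0,-2.06]},{"translation":[-0.0159,-0.0387,0],"rotation":[0,0,-2.06]},{"translation":[-0.0145,-0.0393,0],"rotation":[0,0,-2.06]},{"translation":[-0.0131,-0.0398,0],"rotation":[0,0,-2.06]},{"translation":[0,0,0.04],"rotation":[0,0,0]},{"translation":[0,0,0.03],"rotation":[0,0,0]}], jaw=0.6)

```text
time: 13.05
eef_pos: [0.4353, 0.1639, 0.1413]
orientation: [3.141, -0.002, 0.247]
ft_force: [-0.1, 0.4, -0.4]
opening: 0.597
grasp_force: 0.0
```

arm_command(series=[{"translation":[0,0,0],"rotation":[0,0,0]},{"translation":[0,0,0],"rotation":[0,0,0]},{"translation":[0,0,0.02],"rotation":[0,0,0]},{"translation":[0,0,0.02],"rotation":[0,0,0]},{"translation":[0,0,0.02],"rotation":[0,0,0]},{"translation":[0,0,0.01],"rotation":[0,0,0]},{"translation":[0,0,0],"rotation":[0,0,0]},{"translation":[0,0,0],"rotation":[0,0,0]},{"translation":[0,0,0],"rotation":[0,0,0]},{"translation":[0,0,0],"rotation":[0,0,0]}])

```text
time: 14.05
eef_pos: [0.4367, 0.1626, 0.0724]
orientation: [3.141, -0.002, 0.244]
ft_force: [0.4, -0.2, 0.3]
opening: 0.599
grasp_force: 0.0
```

Good. Now grip and lift, then plan for slot 2.

arm_command(series=[{"translation":[0,0,0],"rotation":[0,0,0]},{"translation":[0,0,0],"rotation":[0,0,0]},{"translation":[0,0,0],"rotation":[0,0,0]},{"translation":[0,0,0],"rotation":[0,0,0]},{"translation":[0,0,0],"rotation":[0,0,0]},{"translation":[0,0,0],"rotation":[0,0,0]},{"translation":[0,0,-0.01],"rotation":[0,0,0]},{"translation":[0,0,-0.04],"rotation":[0,0,0]},{"translation":[0,0,-0.045],"rotation":[0,0,0]},{"translation":[0,0,-0.045],"rotation":[0,0,0]}], jaw=0)

```text
time: 15.05
eef_pos: [0.4352, 0.1624, 0.2132]
orientation: [-3.141, 0.001, 0.244]
ft_force: [0.3, 0.6, -0.4]
opening: 0.227
grasp_force: 25.0
```

```bash
python3 s6.py "[(*slot(2),.212,-.0434,8),(*slot(2),.149,-.0434,2)]" "[.4362,.1625,.212,.244]"; python3 -c "
from h import *
print(slot(2))"
```

```text
15.05 [0.43520463 0.1624014  0.21323642] 0.2435726294002345 [ 0.34645931  0.61563485 -0.40481177] 0.2274153076719788
0 {"t": [0.0133, 0.0342, -0.0], "rz": 2.06}
1 {"t": [0.0146, 0.0337, -0.0], "rz": 2.06}
2 {"t": [0.0158, 0.0332, -0.0], "rz": 2.06}
3 {"t": [0.0169, 0.0326, -0.0], "rz": 2.06}
4 {"t": [0.0181, 0.032, -0.0], "rz": 2.06}
5 {"t": [0.0192, 0.0313, -0.0], "rz": 2.06}
6 {"t": [0.0203, 0.0306, -0.0], "rz": 2.06}
7 {"t": [0.0214, 0.0298, -0.0], "rz": 2.06}
8 {"t": [0.0, -0.0, 0.0315], "rz": 0.0}
9 {"t": [0.0, -0.0, 0.0315], "rz": 0.0}
(np.float64(0.6058677275373145), np.float64(-0.07751883264368706))
```

arm_command(series=[{"translation":[0.0133,0.0342,0],"rotation":[0,0,2.06]},{"translation":[0.0146,0.0337,0],"rotation":[0,0,2.06]},{"translation":[0.0158,0.0332,0],"rotation":[0,0,2.06]},{"translation":[0.0169,0.0326,0],"rotation":[0,0,2.06]},{"translation":[0.0181,0.032,0],"rotation":[0,0,2.06]},{"translation":[0.0192,0.0313,0],"rotation":[0,0,2.06]},{"translation":[0.0203,0.0306,0],"rotation":[0,0,2.06]},{"translation":[0.0214,0.0298,0],"rotation":[0,0,2.06]},{"translation":[0,0,0.033],"rotation":[0,0,0]},{"translation":[0,0,0.03],"rotation":[0,0,0]}])

```text
time: 16.05
eef_pos: [0.6064, -0.0791, 0.1488]
orientation: [3.141, -0.002, -0.046]
ft_force: [-0.7, 0.0, -2.0]
opening: 0.234
grasp_force: 25.0
```

arm_command(series=[{"translation":[0,0,0],"rotation":[0,0,0]},{"translation":[0,0,0.01],"rotation":[0,0,0]},{"translation":[0,0,0.01],"rotation":[0,0,0]},{"translation":[0,0,0.008],"rotation":[0,0,0]},{"translation":[0,0,0.008],"rotation":[0,0,0]},{"translation":[0,0,0.006],"rotation":[0,0,0]},{"translation":[0,0,0.006],"rotation":[0,0,0]},{"translation":[0,0,0.006],"rotation":[0,0,0]},{"translation":[0,0,0.0],"rotation":[0,0,0]},{"translation":[0,0,0],"rotation":[0,0,0]}])

```text
time: 17.05
eef_pos: [0.6055, -0.0776, 0.0944]
orientation: [-3.142, 0.0, -0.044]
ft_force: [0.6, -0.4, -1.3]
opening: 0.227
grasp_force: 25.0
```

arm_command(series=[{"translation":[0,0,0.005],"rotation":[0,0,0]},{"translation":[0,0,0.004],"rotation":[0,0,0]},{"translation":[0,0,0.003],"rotation":[0,0,0]},{"translation":[0,0,0.001],"rotation":[0,0,0]},{"translation":[0,0,0],"rotation":[0,0,0]},{"translation":[0,0,0],"rotation":[0,0,0]},{"translation":[0,0,0],"rotation":[0,0,0]},{"translation":[0,0,0],"rotation":[0,0,0]},{"translation":[0,0,0],"rotation":[0,0,0]},{"translation":[0,0,0],"rotation":[0,0,0]}])

```text
time: 18.05
eef_pos: [0.6055, -0.0775, 0.0816]
orientation: [3.142, -0.0, -0.044]
ft_force: [-0.3, -0.4, -1.7]
opening: 0.231
grasp_force: 25.0
```

arm_command(series=[{"translation":[0,0,0],"rotation":[0,0,0]},{"translation":[0,0,0],"rotation":[0,0,0]},{"translation":[0,0,0],"rotation":[0,0,0]},{"translation":[0,0,0],"rotation":[0,0,0]},{"translation":[0,0,-0.01],"rotation":[0,0,0]},{"translation":[0,0,-0.02],"rotation":[0,0,0]},{"translation":[0,0,-0.03],"rotation":[0,0,0]},{"translation":[0,0,-0.03],"rotation":[0,0,0]},{"translation":[0,0,-0.04],"rotation":[0,0,0]},{"translation":[0,0,0],"rotation":[0,0,0]}], jaw=0.45)

```text
time: 19.05
eef_pos: [0.6094, -0.0786, 0.2184]
orientation: [3.138, -0.013, -0.044]
ft_force: [1.0, -0.3, -0.4]
opening: 0.448
grasp_force: 0.0
```

```bash
python3 s6.py "[(.4472,.2788,.212,.3256,9),(.4472,.2788,.172,.3256,1)]" "[.606,-.0775,.212,-.0434]"
```

```text
19.05 [ 0.6093891  -0.07860272  0.2184045 ] -0.04385023293886792 [ 0.9913996  -0.33229808 -0.40889765] 0.4479542902246707
0 {"t": [-0.0193, -0.0388, -0.0], "rz": -2.35}
1 {"t": [-0.0177, -0.0395, -0.0], "rz": -2.35}
2 {"t": [-0.0161, -0.0402, -0.0], "rz": -2.35}
3 {"t": [-0.0144, -0.0409, -0.0], "rz": -2.35}
4 {"t": [-0.0128, -0.0414, -0.0], "rz": -2.35}
5 {"t": [-0.011, -0.0419, -0.0], "rz": -2.35}
6 {"t": [-0.0093, -0.0423, -0.0], "rz": -2.35}
7 {"t": [-0.0076, -0.0427, -0.0], "rz": -2.35}
8 {"t": [-0.0058, -0.043, -0.0], "rz": -2.35}
9 {"t": [0.0, 0.0, 0.04], "rz": -0.0}
```

arm_command(series=[{"translation":[-0.0193,-0.0388,0],"rotation":[0,0,-2.35]},{"translation":[-0.0177,-0.0395,0],"rotation":[0,0,-2.35]},{"translation":[-0.0161,-0.0402,0],"rotation":[0,0,-2.35]},{"translation":[-0.0144,-0.0409,0],"rotation":[0,0,-2.35]},{"translation":[-0.0128,-0.0414,0],"rotation":[0,0,-2.35]},{"translation":[-0.011,-0.0419,0],"rotation":[0,0,-2.35]},{"translation":[-0.0093,-0.0423,0],"rotation":[0,0,-2.35]},{"translation":[-0.0076,-0.0427,0],"rotation":[0,0,-2.35]},{"translation":[-0.0058,-0.043,0],"rotation":[0,0,-2.35]},{"translation":[0,0,0.04],"rotation":[0,0,0]}], jaw=0.6)

```text
time: 20.05
eef_pos: [0.4483, 0.2846, 0.1756]
orientation: [-3.14, -0.013, 0.332]
ft_force: [1.3, 0.1, -0.9]
opening: 0.601
grasp_force: 0.0
```

arm_command(series=[{"translation":[0,0,0.02],"rotation":[0,0,0]},{"translation":[0,0,0.02],"rotation":[0,0,0]},{"translation":[0,0,0.02],"rotation":[0,0,0]},{"translation":[0,0,0.02],"rotation":[0,0,0]},{"translation":[0,0,0.02],"rotation":[0,0,0]},{"translation":[0,0,0],"rotation":[0,0,0]},{"translation":[0,0,0],"rotation":[0,0,0]},{"translation":[0,0,0],"rotation":[0,0,0]},{"translation":[0,0,0],"rotation":[0,0,0]},{"translation":[0,0,0],"rotation":[0,0,0]}])

```text
time: 21.05
eef_pos: [0.4476, 0.279, 0.0725]
orientation: [-3.142, -0.002, 0.325]
ft_force: [0.6, -0.2, 0.7]
opening: 0.604
grasp_force: 0.0
```

arm_command(series=[{"translation":[0,0,0],"rotation":[0,0,0]},{"translation":[0,0,0],"rotation":[0,0,0]},{"translation":[0,0,0],"rotation":[0,0,0]},{"translation":[0,0,0],"rotation":[0,0,0]},{"translation":[0,0,0],"rotation":[0,0,0]},{"translation":[0,0,0],"rotation":[0,0,0]},{"translation":[0,0,-0.01],"rotation":[0,0,0]},{"translation":[0,0,-0.04],"rotation":[0,0,0]},{"translation":[0,0,-0.045],"rotation":[0,0,0]},{"translation":[0,0,-0.045],"rotation":[0,0,0]}], jaw=0)

```text
time: 22.05
eef_pos: [0.4464, 0.2786, 0.2132]
orientation: [3.142, 0.001, 0.325]
ft_force: [1.9, 0.4, -1.0]
opening: 0.228
grasp_force: 25.0
```

```bash
python3 s6.py "[(*slot(3),.212,-.0434,8),(*slot(3),.149,-.0434,2)]" "[.4472,.2788,.212,.3256]"; python3 -c "
from h import *
print(slot(3),slot(4))"
```

```text
22.05 [0.44642567 0.27859664 0.21320968] 0.3250430863714353 [ 1.85656772  0.39074018 -0.95112653] 0.22789440949815506
0 {"t": [0.0068, 0.0427, -0.0], "rz": 2.64}
1 {"t": [0.0088, 0.0424, -0.0], "rz": 2.64}
2 {"t": [0.0107, 0.0419, -0.0], "rz": 2.64}
3 {"t": [0.0126, 0.0414, -0.0], "rz": 2.64}
4 {"t": [0.0145, 0.0407, -0.0], "rz": 2.64}
5 {"t": [0.0164, 0.04, -0.0], "rz": 2.64}
6 {"t": [0.0182, 0.0392, -0.0], "rz": 2.64}
7 {"t": [0.02, 0.0384, -0.0], "rz": 2.64}
8 {"t": [-0.0, -0.0, 0.0315], "rz": 0.0}
9 {"t": [-0.0, -0.0, 0.0315], "rz": 0.0}
(np.float64(0.6080370463806011), np.float64(-0.027565914252904694)) (np.float64(0.6102063652238875), np.float64(0.022387004137877656))
```

arm_command(series=[{"translation":[0.0068,0.0427,-0.004],"rotation":[0,0,2.64]},{"translation":[0.0088,0.0424,-0.004],"rotation":[0,0,2.64]},{"translation":[0.0107,0.0419,0],"rotation":[0,0,2.64]},{"translation":[0.0126,0.0414,0],"rotation":[0,0,2.64]},{"translation":[0.0145,0.0407,0],"rotation":[0,0,2.64]},{"translation":[0.0164,0.04,0],"rotation":[0,0,2.64]},{"translation":[0.0182,0.0392,0],"rotation":[0,0,2.64]},{"translation":[0.02,0.0384,0],"rotation":[0,0,2.64]},{"translation":[0,0,0.04],"rotation":[0,0,0]},{"translation":[0,0,0.031],"rotation":[0,0,0]}])

```text
time: 23.05
eef_pos: [0.6085, -0.0295, 0.1484]
orientation: [3.141, -0.002, -0.046]
ft_force: [-0.4, 0.5, -1.8]
opening: 0.227
grasp_force: 25.0
```

arm_command(series=[{"translation":[0,0,0],"rotation":[0,0,0]},{"translation":[0,0,0.01],"rotation":[0,0,0]},{"translation":[0,0,0.01],"rotation":[0,0,0]},{"translation":[0,0,0.008],"rotation":[0,0,0]},{"translation":[0,0,0.008],"rotation":[0,0,0]},{"translation":[0,0,0.006],"rotation":[0,0,0]},{"translation":[0,0,0.006],"rotation":[0,0,0]},{"translation":[0,0,0.006],"rotation":[0,0,0]},{"translation":[0,0,0.0],"rotation":[0,0,0]},{"translation":[0,0,0],"rotation":[0,0,0]}])

```text
time: 24.05
eef_pos: [0.6078, -0.0276, 0.0944]
orientation: [-3.142, 0.0, -0.044]
ft_force: [0.0, -0.3, -1.2]
opening: 0.227
grasp_force: 25.0
```

Slot 3 entered freely. Next come the seat, the release and the move to plaque p3, gripped 6 mm toward −x to clear the mallet.

arm_command(series=[{"translation":[0,0,0.005],"rotation":[0,0,0]},{"translation":[0,0,0.004],"rotation":[0,0,0]},{"translation":[0,0,0.003],"rotation":[0,0,0]},{"translation":[0,0,0.001],"rotation":[0,0,0]},{"translation":[0,0,0],"rotation":[0,0,0]},{"translation":[0,0,0],"rotation":[0,0,0]},{"translation":[0,0,0],"rotation":[0,0,0]},{"translation":[0,0,0],"rotation":[0,0,0]},{"translation":[0,0,0],"rotation":[0,0,0]},{"translation":[0,0,0],"rotation":[0,0,0]}])

```text
time: 25.05
eef_pos: [0.6078, -0.0276, 0.0815]
orientation: [-3.142, -0.0, -0.044]
ft_force: [-0.5, 0.2, -1.1]
opening: 0.231
grasp_force: 25.0
```

arm_command(series=[{"translation":[0,0,0],"rotation":[0,0,0]},{"translation":[0,0,0],"rotation":[0,0,0]},{"translation":[0,0,0],"rotation":[0,0,0]},{"translation":[0,0,0],"rotation":[0,0,0]},{"translation":[0,0,-0.01],"rotation":[0,0,0]},{"translation":[0,0,-0.02],"rotation":[0,0,0]},{"translation":[0,0,-0.03],"rotation":[0,0,0]},{"translation":[0,0,-0.03],"rotation":[0,0,0]},{"translation":[0,0,-0.04],"rotation":[0,0,0]},{"translation":[0,0,0],"rotation":[0,0,0]}], jaw=0.45)

```text
time: 26.05
eef_pos: [0.6117, -0.0283, 0.2184]
orientation: [3.139, -0.013, -0.043]
ft_force: [0.5, -0.0, 0.6]
opening: 0.451
grasp_force: 0.0
```

```bash
python3 s6.py "[(.579,.352,.212,-.13,9),(.579,.352,.172,-.13,1)]" "[.608,-.0275,.212,-.0434]"
```

```text
26.05 [ 0.61173659 -0.02832961  0.21839617] -0.04332601941926728 [ 0.47103008 -0.02261957  0.63585557] 0.45089695326496154
0 {"t": [-0.005, -0.042, -0.0], "rz": 0.55}
1 {"t": [-0.0055, -0.0419, -0.0], "rz": 0.55}
2 {"t": [-0.0059, -0.0419, -0.0], "rz": 0.55}
3 {"t": [-0.0063, -0.0418, -0.0], "rz": 0.55}
4 {"t": [-0.0067, -0.0418, -0.0], "rz": 0.55}
5 {"t": [-0.0071, -0.0417, -0.0], "rz": 0.55}
6 {"t": [-0.0075, -0.0416, -0.0], "rz": 0.55}
7 {"t": [-0.0079, -0.0416, -0.0], "rz": 0.55}
8 {"t": [-0.0083, -0.0415, -0.0], "rz": 0.55}
9 {"t": [0.0, 0.0, 0.04], "rz": -0.0}
```

arm_command(series=[{"translation":[-0.005,-0.042,0],"rotation":[0,0,0.55]},{"translation":[-0.0055,-0.0419,0],"rotation":[0,0,0.55]},{"translation":[-0.0059,-0.0419,0],"rotation":[0,0,0.55]},{"translation":[-0.0063,-0.0418,0],"rotation":[0,0,0.55]},{"translation":[-0.0067,-0.0418,0],"rotation":[0,0,0.55]},{"translation":[-0.0071,-0.0417,0],"rotation":[0,0,0.55]},{"translation":[-0.0075,-0.0416,0],"rotation":[0,0,0.55]},{"translation":[-0.0079,-0.0416,0],"rotation":[0,0,0.55]},{"translation":[-0.0083,-0.0415,0],"rotation":[0,0,0.55]},{"translation":[0,0,0.04],"rotation":[0,0,0]}], jaw=0.6)

```text
time: 27.05
eef_pos: [0.5816, 0.3596, 0.1773]
orientation: [-3.131, -0.013, -0.124]
ft_force: [0.2, 0.5, -0.6]
opening: 0.598
grasp_force: 0.0
```

arm_command(series=[{"translation":[0,0,0.02],"rotation":[0,0,0]},{"translation":[0,0,0.02],"rotation":[0,0,0]},{"translation":[0,0,0.02],"rotation":[0,0,0]},{"translation":[0,0,0.02],"rotation":[0,0,0]},{"translation":[0,0,0.02],"rotation":[0,0,0]},{"translation":[0,0,0],"rotation":[0,0,0]},{"translation":[0,0,0],"rotation":[0,0,0]},{"translation":[0,0,0],"rotation":[0,0,0]},{"translation":[0,0,0],"rotation":[0,0,0]},{"translation":[0,0,0],"rotation":[0,0,0]}])

```text
time: 28.05
eef_pos: [0.5791, 0.3523, 0.0728]
orientation: [-3.141, -0.002, -0.13]
ft_force: [-0.9, -0.3, -0.6]
opening: 0.597
grasp_force: 0.0
```

arm_command(series=[{"translation":[0,0,0],"rotation":[0,0,0]},{"translation":[0,0,0],"rotation":[0,0,0]},{"translation":[0,0,0],"rotation":[0,0,0]},{"translation":[0,0,0],"rotation":[0,0,0]},{"translation":[0,0,0],"rotation":[0,0,0]},{"translation":[0,0,0],"rotation":[0,0,0]},{"translation":[0,0,-0.01],"rotation":[0,0,0]},{"translation":[0,0,-0.04],"rotation":[0,0,0]},{"translation":[0,0,-0.045],"rotation":[0,0,0]},{"translation":[0,0,-0.045],"rotation":[0,0,0]}], jaw=0)

```text
time: 29.05
eef_pos: [0.5781, 0.3518, 0.2131]
orientation: [3.141, 0.001, -0.13]
ft_force: [0.7, 1.1, -0.5]
opening: 0.228
grasp_force: 24.8
```

```bash
python3 s6.py "[(slot(4)[0]-.006,slot(4)[1],.222,-.0434,8),(slot(4)[0]-.006,slot(4)[1],.149,-.0434,2)]" "[.579,.352,.212,-.13]"
```

```text
29.05 [0.57810474 0.35180606 0.2130726 ] -0.12999085072776384 [ 0.72233734  1.05778926 -0.5165646 ] 0.22825542210248126
0 {"t": [0.0085, 0.0404, -0.0013], "rz": -0.62}
1 {"t": [0.008, 0.0405, -0.0013], "rz": -0.62}
2 {"t": [0.0076, 0.0406, -0.0013], "rz": -0.62}
3 {"t": [0.0071, 0.0407, -0.0013], "rz": -0.62}
4 {"t": [0.0067, 0.0408, -0.0013], "rz": -0.62}
5 {"t": [0.0063, 0.0408, -0.0013], "rz": -0.62}
6 {"t": [0.0058, 0.0409, -0.0013], "rz": -0.62}
7 {"t": [0.0054, 0.041, -0.0013], "rz": -0.62}
8 {"t": [0.0, -0.0, 0.0365], "rz": 0.0}
9 {"t": [0.0, -0.0, 0.0365], "rz": 0.0}
```

arm_command(series=[{"translation":[0.0085,0.0404,-0.005],"rotation":[0,0,-0.62]},{"translation":[0.008,0.0405,-0.005],"rotation":[0,0,-0.62]},{"translation":[0.0076,0.0406,0],"rotation":[0,0,-0.62]},{"translation":[0.0071,0.0407,0],"rotation":[0,0,-0.62]},{"translation":[0.0067,0.0408,0],"rotation":[0,0,-0.62]},{"translation":[0.0063,0.0408,0],"rotation":[0,0,-0.62]},{"translation":[0.0058,0.0409,0],"rotation":[0,0,-0.62]},{"translation":[0.0054,0.041,0],"rotation":[0,0,-0.62]},{"translation":[0,0,0.033],"rotation":[0,0,0]},{"translation":[0,0,0.04],"rotation":[0,0,0]}])

```text
time: 30.05
eef_pos: [0.6061, 0.0203, 0.1506]
orientation: [3.141, -0.007, -0.047]
ft_force: [0.4, 0.4, -1.8]
opening: 0.228
grasp_force: 24.8
```

arm_command(series=[{"translation":[0,0,0],"rotation":[0,0,0]},{"translation":[0,0,0.01],"rotation":[0,0,0]},{"translation":[0,0,0.01],"rotation":[0,0,0]},{"translation":[0,0,0.008],"rotation":[0,0,0]},{"translation":[0,0,0.008],"rotation":[0,0,0]},{"translation":[0,0,0.006],"rotation":[0,0,0]},{"translation":[0,0,0.006],"rotation":[0,0,0]},{"translation":[0,0,0.006],"rotation":[0,0,0]},{"translation":[0,0,0.0],"rotation":[0,0,0]},{"translation":[0,0,0],"rotation":[0,0,0]}])

```text
time: 31.05
eef_pos: [0.6038, 0.0225, 0.0944]
orientation: [-3.142, 0.0, -0.043]
ft_force: [-0.5, 0.7, -0.4]
opening: 0.23
grasp_force: 24.8
```

arm_command(series=[{"translation":[0,0,0.005],"rotation":[0,0,0]},{"translation":[0,0,0.004],"rotation":[0,0,0]},{"translation":[0,0,0.003],"rotation":[0,0,0]},{"translation":[0,0,0.001],"rotation":[0,0,0]},{"translation":[0,0,0],"rotation":[0,0,0]},{"translation":[0,0,0],"rotation":[0,0,0]},{"translation":[0,0,0],"rotation":[0,0,0]},{"translation":[0,0,0],"rotation":[0,0,0]},{"translation":[0,0,0],"rotation":[0,0,0]},{"translation":[0,0,0],"rotation":[0,0,0]}])

```text
time: 32.05
eef_pos: [0.6038, 0.0225, 0.0815]
orientation: [-3.142, -0.0, -0.043]
ft_force: [0.1, -0.5, -1.7]
opening: 0.223
grasp_force: 24.8
```

arm_command(series=[{"translation":[0,0,0],"rotation":[0,0,0]},{"translation":[0,0,0],"rotation":[0,0,0]},{"translation":[0,0,0],"rotation":[0,0,0]},{"translation":[0,0,0],"rotation":[0,0,0]},{"translation":[0,0,-0.01],"rotation":[0,0,0]},{"translation":[0,0,-0.02],"rotation":[0,0,0]},{"translation":[0,0,-0.03],"rotation":[0,0,0]},{"translation":[0,0,-0.04],"rotation":[0,0,0]},{"translation":[0,0,-0.04],"rotation":[0,0,0]},{"translation":[0,0,-0.04],"rotation":[0,0,0]}], jaw=0.42)

```text
time: 33.05
eef_pos: [0.6034, 0.0229, 0.2634]
orientation: [-3.141, -0.0, -0.043]
ft_force: [1.7, -0.6, -0.5]
opening: 0.419
grasp_force: 0.0
```

arm_command(series=[{"translation":[0,0.04,-0.01],"rotation":[0,0,0]},{"translation":[0,0.04,-0.01],"rotation":[0,0,0]},{"translation":[0,0.04,-0.01],"rotation":[0,0,0]},{"translation":[0,0.04,-0.01],"rotation":[0,0,0]},{"translation":[0,0.04,-0.01],"rotation":[0,0,0]},{"translation":[0,0.02,0],"rotation":[0,0,0]},{"translation":[0,0,0],"rotation":[0,0,0]},{"translation":[0,0,0],"rotation":[0,0,0]},{"translation":[0,0,0],"rotation":[0,0,0]},{"translation":[0,0,0],"rotation":[0,0,0]}], jaw=0.8)

```text
time: 34.05
eef_pos: [0.5942, -0.1954, 0.3111]
orientation: [-3.141, 0.001, -0.041]
ft_force: [0.2, -0.5, 0.3]
opening: 0.802
grasp_force: 0.0
```

```bash
cat > s7.py <<'E'
from h import *
s=manip.read_state();print(s['time'],s['eef_pos'],s['orientation'])
im,K,V=snap('wrist','wr4')
for n in ('plaque0','spindle','handle','mat'):
    print(n,[(round(d['conf'],2),toworld(V,d['centre']).round(4).tolist(),px(K,V,toworld(V,d['centre'])).round().tolist()) for d in pinpoint('wrist',n)[:6]])
for c in('top','scene'):
    im,K,V=snap(c,c+'4')
    for n in ('handle','mat','spindle'):
        print(c,n,[(round(d['conf'],2),toworld(V,d['centre']).round(4).tolist()) for d in pinpoint(c,n)[:2]])
E
python3 s7.py
```

```text
34.05 [ 0.59416327 -0.19536118  0.31114148] [-3.14054168e+00  9.55243762e-04 -4.12619694e-02]
plaque0 [(0.95, [0.603, -0.1258, 0.0087], [215.0, 152.0]), (0.89, [0.6038, -0.0761, 0.0099], [181.0, 153.0]), (0.85, [0.6051, -0.0269, 0.0063], [148.0, 153.0]), (0.57, [0.6105, 0.0206, 0.0153], [113.0, 152.0])]
spindle [(0.74, [0.5943, -0.2409, 0.1277], [303.0, 172.0])]
handle []
mat [(0.64, [0.4149, -0.3004, 0.002], [330.0, 260.0])]
top handle [(0.65, [0.4033, -0.3219, 0.0051]), (0.49, [0.3161, 0.3551, 0.0044])]
top mat [(0.58, [0.4141, -0.3109, 0.0026]), (0.33, [0.6045, -0.1023, -0.002])]
top spindle []
scene handle [(0.74, [0.6048, -0.174, 0.0079]), (0.74, [0.7205, 0.2448, -0.0018])]
scene mat [(0.67, [0.412, -0.3021, -0.0017]), (0.49, [0.6034, -0.125, 0.0083])]
scene spindle [(0.79, [0.5971, -0.2429, 0.1273])]
```

View pics/wr4.png

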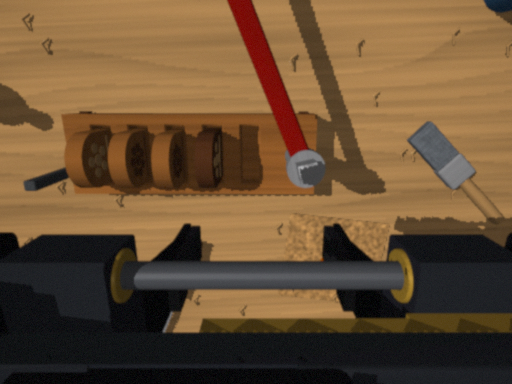

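All four plaques are seated in slots 1–4 (wrist pixels 215, 181, 148 and 113 on row ~152), with the bar still parked. Now I'll look at the handle.

```bash
cat > s8.py <<'E'
from h import *
BAR=np.array([(x,y,z) for x in(.026,.32) for y in(-.011,.011) for z in(.118,.128)])
vs=[]
for n in('wr4','top4','scene4'):
    im=cv2.imread(f'pics/{n}.png');c=eyes.calibration({'w':'wrist','t':'top','s':'scene'}[n[0]])
    K,V=np.array(c['K']),np.array(c['view']); h=cv2.cvtColor(im,cv2.COLOR_BGR2HSV)
    m=((h[...,0]<6)|(h[...,0]>174))&(h[...,1]>170)&(h[...,2]>50)
    nn,l,st,_=cv2.connectedComponentsWithStats(m.astype(np.uint8)); m=l==1+st[1:,4].argmax(); vs.append((K,V,m))
def f1(v,q0):
    def cost(q): return sum(1-(r&m).sum()/(r|m).sum() for K,V,m in v for r in [sil(K,V,pose(BAR,q))])
    q=np.array(q0); r=minimize(cost,q,method='Nelder-Mead',options=dict(initial_simplex=[q,q+[.006,0,0],q+[0,.006,0],q+[0,0,.05]],maxiter=200)); return r.x.round(4),round(r.fun,3)
for v in ([vs[0]],[vs[1]],[vs[2]],vs): print(f1(v,[.597,-.243,.3]),f1(v,[.6,-.241,.2]))
s=manip.read_state();route([(.44,-.27,.28,.93,8)],start=[.594,-.1965,.311,-.0434])
E
python3 s8.py
```

```text
(array([ 0.594 , -0.2463,  0.3498]), np.float64(0.131)) (array([ 0.5938, -0.245 ,  0.3403]), np.float64(0.131))
(array([ 0.6   , -0.2407,  0.3417]), np.float64(0.741)) (array([ 0.5901, -0.2317,  0.3002]), np.float64(0.739))
(array([ 0.5935, -0.2385,  0.3353]), np.float64(0.424)) (array([ 0.5922, -0.238 ,  0.3253]), np.float64(0.428))
(array([ 0.5941, -0.2447,  0.3472]), np.float64(1.304)) (array([ 0.5974, -0.2472,  0.3592]), np.float64(1.316))
0 {"t": [-0.0188, 0.01, 0.0039], "rz": -6.97}
1 {"t": [-0.0199, 0.0077, 0.0039], "rz": -6.97}
2 {"t": [-0.0207, 0.0052, 0.0039], "rz": -6.97}
3 {"t": [-0.0212, 0.0026, 0.0039], "rz": -6.97}
4 {"t": [-0.0213, 0.0, 0.0039], "rz": -6.97}
5 {"t": [-0.0212, -0.0025, 0.0039], "rz": -6.97}
6 {"t": [-0.0207, -0.0051, 0.0039], "rz": -6.97}
7 {"t": [-0.0199, -0.0076, 0.0039], "rz": -6.97}
```

The bar measures about 0.34 rad in world yaw, but it may be offset from the shaft flats. I need a close look at the square shaft first.

arm_command(series=[{"translation":[-0.01,0.016,0.025],"rotation":[0,0,0]},{"translation":[-0.01,0.016,0.025],"rotation":[0,0,0]},{"translation":[-0.01,0.016,0.025],"rotation":[0,0,0]},{"translation":[-0.002,0,0.025],"rotation":[0,0,0]},{"translation":[0,0,0],"rotation":[0,0,0]},{"translation":[0,0,0],"rotation":[0,0,0]},{"translation":[0,0,0],"rotation":[0,0,0]},{"translation":[0,0,0],"rotation":[0,0,0]},{"translation":[0,0,0],"rotation":[0,0,0]},{"translation":[0,0,0],"rotation":[0,0,0]}])

```text
time: 35.7
eef_pos: [0.5606, -0.2438, 0.2124]
orientation: [3.141, -0.001, -0.043]
ft_force: [-0.6, -1.0, -0.1]
opening: 0.801
grasp_force: 0.0
```

```bash
cat > s9.py <<'E'
from h import *
s=manip.read_state();print(s['time'],s['eef_pos'],s['orientation'])
im,K,V=snap('wrist','wr5');np.savez('wr5.npz',K=K,V=V)
r=pinpoint('wrist','spindle');print([(round(d['conf'],2),toworld(V,d['centre']).round(4).tolist()) for d in r[:2]])
u=px(K,V,[.5985,-.2425,.15]).astype(int);print(u)
cv2.imwrite('pics/wr5c.png',cv2.resize(im[max(0,u[1]-60):u[1]+60,u[0]-70:u[0]+70],None,fx=5,fy=5,interpolation=cv2.INTER_CUBIC))
E
python3 s9.py
```

```text
35.7 [ 0.56058095 -0.24384458  0.21235382] [ 3.14083805e+00 -1.21161138e-03 -4.29459757e-02]
[(0.6, [0.5944, -0.2406, 0.1262])]
[258 160]
```

View pics/wr5c.png

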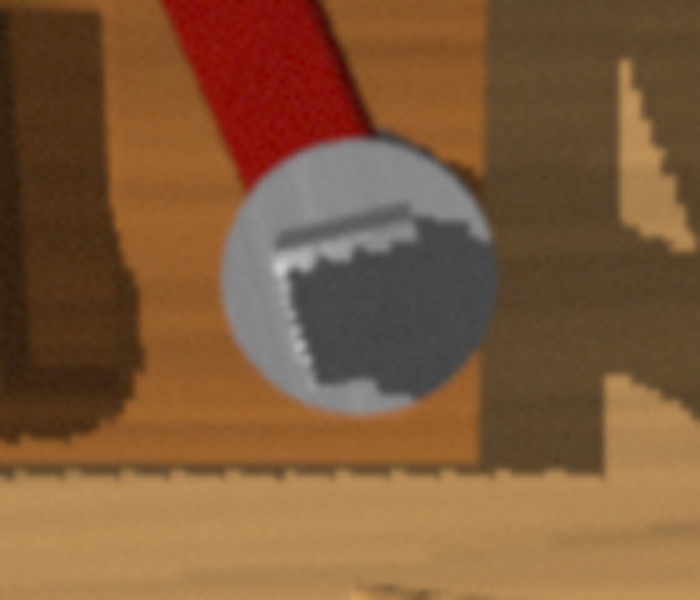

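```bash
cat > s10.py <<'E'
from h import *
d=np.load('wr5.npz');K,V=d['K'],d['V'];im=cv2.imread('pics/wr5.png')
h=cv2.cvtColor(im,cv2.COLOR_BGR2HSV)
m=(h[...,1]<60).astype(np.uint8); m=cv2.morphologyEx(m,cv2.MORPH_CLOSE,np.ones((5,5)))
n,l,st,ce=cv2.connectedComponentsWithStats(m);u=px(K,V,[.5985,-.2425,.13])
i=l[int(u[1]),int(u[0])];print(st[i],ce[i])
t=np.linspace(0,2*np.pi,60)
cs,_=cv2.findContours((l==i).astype(np.uint8),0,cv2.CHAIN_APPROX_NONE);c=cs[0][:,0]
W=np.array([ray(K,V,p,.130)[:2] for p in c])
from scipy.optimize import least_squares
r=least_squares(lambda q:np.hypot(*(W-q[:2]).T)-q[2],[.5985,-.2425,.021],loss='soft_l1',f_scale=.0005);print('circle',r.x.round(4),abs(r.fun).mean())
cx,cy=r.x[:2]
def ring(a,z): 
    k=np.linspace(-a,a,25); return [(x,y,z) for s in(-a,a) for x,y in [(v,s) for v in k]+[(s,v) for v in k]]
P=np.array(ring(.0075,.158)+ring(.010,.152))
# near-top outline + far foot edge (x+ side)
F=np.array([(x,y,.130) for x,y in [(.01,v) for v in np.linspace(-.01,.01,25)]])
g=cv2.GaussianBlur(cv2.cvtColor(im,cv2.COLOR_BGR2GRAY).astype(np.float32),(0,0),1.0);G=np.hypot(cv2.Sobel(g,5,1,0),cv2.Sobel(g,5,0,1))
def sc(P,q):
    w=pose(P,q);c=w@V[:3,:3].T+V[:3,3];u=c@K.T;u=(u[:,:2]/u[:,2:]).astype(np.float32)
    return cv2.remap(G,u[:,0].reshape(-1,1),u[:,1].reshape(-1,1),1).mean()
for nm,Q in(('top',P),('foot',F),('all',np.vstack([P,F,F,F]))):
    best=max((sc(Q,(cx+dx,cy+dy,a)),round(a,3),dx,dy) for a in np.arange(.0,.5,.01) for dx in np.arange(-.002,.0021,.001) for dy in np.arange(-.002,.0021,.001));print(nm,best)
o=cv2.resize(im,None,fx=4,fy=4,interpolation=cv2.INTER_CUBIC)
a=best[1]
for p in np.vstack([pose(np.vstack([P,F]),(cx+best[2],cy+best[3],a)),[[cx+.021*np.cos(k),cy+.021*np.sin(k),.13] for k in t]]):
    q=px(K,V,p)*4+1.5; cv2.circle(o,(int(q[0]),int(q[1])),1,(0,255,0),-1)
q=(u*4).astype(int);cv2.imwrite('pics/wr5f.png',o[q[1]-240:q[1]+200,q[0]-260:q[0]+260])
E
python3 s10.py
```

```text
[ 233  127   54   56 2356] [259.58488964 154.50339559]
circle [ 0.5988 -0.2435  0.0205] 0.00027316787017501255
top (np.float32(75.9384), np.float64(0.24), np.float64(0.0), np.float64(0.0))
foot (np.float32(92.97974), np.float64(0.42), np.float64(-0.002), np.float64(0.0))
all (np.float32(77.94061), np.float64(0.22), np.float64(0.0), np.float64(0.0))
```

View pics/wr5f.png

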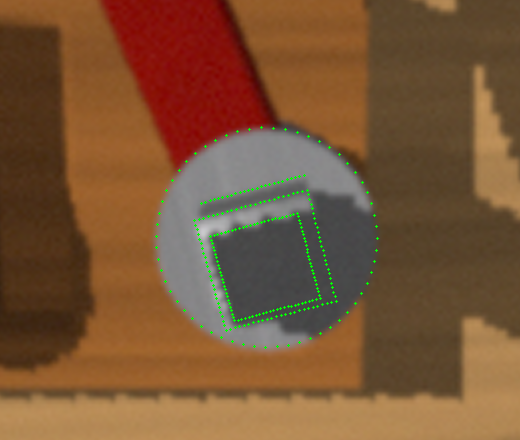

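Spindle centre is (0.5988, −0.2435) with its flats at yaw 0.23, and the overlay matches. Now the handle.

```bash
python3 s6.py "[(.44,-.27,.28,.93,8)]" "[.5606,-.2438,.2124,-.043]"
```

```text
35.8 [ 0.56034497 -0.24379441  0.21194697] -0.04309646745002338 [ 0.21528593 -0.04637332  0.25414455] 0.8002743452871958
0 {"t": [-0.0149, 0.0039, -0.0085], "rz": -6.97}
1 {"t": [-0.0153, 0.0021, -0.0085], "rz": -6.97}
2 {"t": [-0.0154, 0.0002, -0.0085], "rz": -6.97}
3 {"t": [-0.0153, -0.0017, -0.0085], "rz": -6.97}
4 {"t": [-0.015, -0.0035, -0.0085], "rz": -6.97}
5 {"t": [-0.0145, -0.0053, -0.0085], "rz": -6.97}
6 {"t": [-0.0137, -0.007, -0.0085], "rz": -6.97}
7 {"t": [-0.0128, -0.0086, -0.0085], "rz": -6.97}
```

arm_command(series=[{"translation":[-0.0149,0.0039,-0.0085],"rotation":[0,0,-6.97]},{"translation":[-0.0153,0.0021,-0.0085],"rotation":[0,0,-6.97]},{"translation":[-0.0154,0.0002,-0.0085],"rotation":[0,0,-6.97]},{"translation":[-0.0153,-0.0017,-0.0085],"rotation":[0,0,-6.97]},{"translation":[-0.015,-0.0035,-0.0085],"rotation":[0,0,-6.97]},{"translation":[-0.0145,-0.0053,-0.0085],"rotation":[0,0,-6.97]},{"translation":[-0.0137,-0.007,-0.0085],"rotation":[0,0,-6.97]},{"translation":[-0.0128,-0.0086,-0.0085],"rotation":[0,0,-6.97]},{"translation":[0,0,0],"rotation":[0,0,0]},{"translation":[0,0,0],"rotation":[0,0,0]}])

```text
time: 36.8
eef_pos: [0.44, -0.2702, 0.2798]
orientation: [3.14, -0.0, 0.927]
ft_force: [0.5, -0.0, -0.3]
opening: 0.801
grasp_force: 0.0
```

```bash
cat > s11.py <<'E'
from h import *
s=manip.read_state();print(s['time'],s['eef_pos'],s['orientation'])
im,K,V=snap('wrist','wr6');np.savez('wr6.npz',K=K,V=V)
for n in('handle','mat'): print(n,[(round(d['conf'],2),toworld(V,d['centre']).round(4).tolist()) for d in pinpoint('wrist',n)[:2]])
h=cv2.cvtColor(im,cv2.COLOR_BGR2HSV); m=(h[...,0]<14)&(h[...,1]>190)&(h[...,2]>90)
n,l,st,ce=cv2.connectedComponentsWithStats(m.astype(np.uint8)); i=1+st[1:,4].argmax(); m=l==i;print(st[i],ce[i])
B=np.array([(x,y,z) for x in(-.06,.06) for y in(-.009,.009) for z in(.047,.073)])
x,f=fit([(K,V,m)],(.404,-.322),P=B);print(x.round(4),x[2]%np.pi,f)
o=im.copy();cs,_=cv2.findContours(sil(K,V,pose(B,x)).astype(np.uint8),0,1); cv2.drawContours(o,cs,-1,(0,255,0),1)
H=np.array([(a,b,z) for a in(-.028,.028) for b in(-.028,.028) for z in(.003,.041)])
cs,_=cv2.findContours(sil(K,V,pose(H,x)).astype(np.uint8),0,1); cv2.drawContours(o,cs,-1,(255,255,0),1)
cv2.imwrite('pics/wr6o.png',o)
E
python3 s11.py
```

```text
36.8 [ 0.44001564 -0.27018502  0.27975478] [ 3.14041083e+00 -3.21474192e-04  9.26518787e-01]
handle [(0.77, [0.4068, -0.3166, 0.0045])]
mat [(0.71, [0.4105, -0.3014, -0.0001]), (0.17, [0.4075, -0.0564, 0.0003])]
[ 252  169   26   92 1052] [263.91159696 214.5960076 ]
[ 0.4027 -0.3229  0.7877] 0.7877431435302022 0.3159947984395318
```

View pics/wr6o.png

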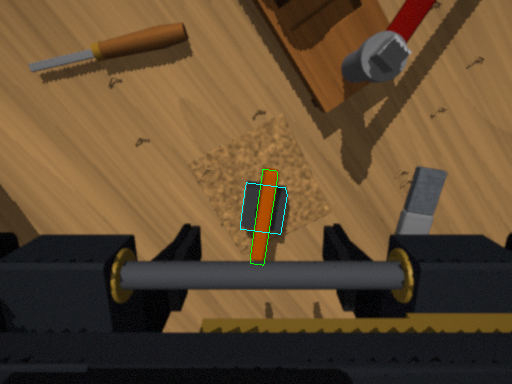

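The handle sits on the mat with the bar at yaw about 0.79, and the rod hides its near end. One better view is needed.

arm_command(series=[{"translation":[0.03,0,0],"rotation":[0,0,4]},{"translation":[0.03,0,0],"rotation":[0,0,4]},{"translation":[0,0.005,0],"rotation":[0,0,0]},{"translation":[0,0,0],"rotation":[0,0,0]},{"translation":[0,0,0],"rotation":[0,0,0]},{"translation":[0,0,0],"rotation":[0,0,0]},{"translation":[0,0,0],"rotation":[0,0,0]},{"translation":[0,0,0],"rotation":[0,0,0]},{"translation":[0,0,0],"rotation":[0,0,0]},{"translation":[0,0,0],"rotation":[0,0,0]}])

```text
time: 37.95
eef_pos: [0.4806, -0.2269, 0.2796]
orientation: [3.142, -0.0, 0.79]
ft_force: [-0.4, 0.5, 0.3]
opening: 0.799
grasp_force: 0.0
```

```bash
sed -i "s/wr6/wr7/g; s/h\[...,0\]<14)&(h\[...,1\]>190)&(h\[...,2\]>90)/h[...,0]<17)\&(h[...,1]>205)\&(h[...,2]>70)/" s11.py
cat >> s11.py <<'E'
def ln(a,b): 
    t=np.linspace(.03,.97,25)[:,None]; return np.array(a)+(np.array(b)-np.array(a))*t
def rect(a,b,z): c=[(-a,-b,z),(a,-b,z),(a,b,z),(-a,b,z)]; return np.vstack([ln(c[i],c[(i+1)%4]) for i in range(4)])
E_=np.vstack([rect(.06,.009,.073),rect(.028,.028,.041)])
q,g=fit_edges(im,K,V,E_,x,span=(.005,.005,.08),sig=(2,1,.8));print('edges',q.round(4),g)
o=im.copy();b=px(K,V,[x[0],x[1],.05]).astype(int)
draw(im,K,V,pose(E_,q),'wr7e',(b[0]-80,max(0,b[1]-80),b[0]+80,b[1]+80),3.6)
E
python3 s11.py
```

```text
37.95 [ 0.48061501 -0.22691036  0.27960319] [ 3.14154900e+00 -3.77038498e-05  7.89849124e-01]
handle [(0.85, [0.4043, -0.3188, 0.0026])]
mat [(0.96, [0.4114, -0.3001, 0.0019])]
[ 361    0   71   92 2168] [395.47232472  42.4949262 ]
[ 0.404 -0.322  0.   ] 0.0 1.0
edges [ 0.4164 -0.3104  0.7614] 71.14573669433594
```

View pics/wr7e.png

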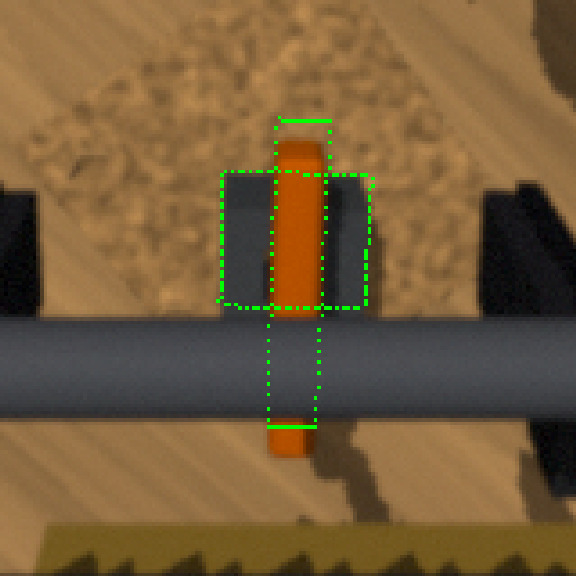

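```bash
cat > s12.py <<'E'
from h import *
exec(open('s11.py').read().split("def ln")[1].join(["def ln",""]).split("q,g=")[0])
d=np.load('wr7.npz');K,V=d['K'],d['V'];im=cv2.imread('pics/wr7.png')
for q0 in((.404,-.32,.77),(.402,-.323,.79),(.407,-.318,.75),(.409,-.32,.77)):
    q,g=fit_edges(im,K,V,E_,q0,span=(.004,.004,.04),sig=(1.5,1,.8));print(q.round(4),g)
    q,g=fit_edges(im,K,V,E_[100:],q0,span=(.004,.004,.04),sig=(1.5,1,.8));print(' hub',q.round(4),g)
# bar-end measures: crop px -> image
b=px(K,V,[.404,-.322,.05]).astype(int);off=np.array([b[0]-80,max(0,b[1]-80)])
for c in((300,142),(300,158),(290,458)): print(c,ray(K,V,np.array(c)/3.6+off,.073).round(4))
E
python3 s12.py
```

```text
[ 0.4068 -0.3199  0.7718] 62.966896057128906
 hub [ 0.4159 -0.3112  0.7798] 86.98983764648438
[ 0.4068 -0.3199  0.7716] 62.965885162353516
 hub [ 0.4159 -0.3112  0.7804] 87.02448272705078
[ 0.4068 -0.3199  0.7721] 62.969993591308594
 hub [ 0.4159 -0.3112  0.7799] 87.00443267822266
[ 0.4068 -0.3199  0.7715] 62.97281265258789
 hub [ 0.4159 -0.3112  0.7805] 87.02904510498047
(300, 142) [ 0.4533 -0.2749  0.073 ]
(300, 158) [ 0.4492 -0.2791  0.073 ]
(290, 458) [ 0.3635 -0.362   0.073 ]
```

```bash
python3 s6.py "[(.4066,-.320,.15,.772,5),(.4066,-.320,.057,.772,3),(.4066,-.320,.057,.772,2)]"
```

```text
38.1 [ 0.48071466 -0.22678799  0.27957941] 0.7901542808304771 [-0.18582327  0.10509244 -0.14068892] 0.7991375196360877
0 {"t": [-0.0237, 0.0026, 0.0259], "rz": 0.21}
1 {"t": [-0.0237, 0.0027, 0.0259], "rz": 0.21}
2 {"t": [-0.0237, 0.0028, 0.0259], "rz": 0.21}
3 {"t": [-0.0236, 0.0028, 0.0259], "rz": 0.21}
4 {"t": [-0.0236, 0.0029, 0.0259], "rz": 0.21}
5 {"t": [0.0, 0.0, 0.031], "rz": 0.0}
6 {"t": [0.0, 0.0, 0.031], "rz": 0.0}
7 {"t": [0.0, 0.0, 0.031], "rz": 0.0}
8 {"t": [-0.0, -0.0, -0.0], "rz": -0.0}
9 {"t": [-0.0, -0.0, -0.0], "rz": -0.0}
```

arm_command(series=[{"translation":[-0.0237,0.0026,0.026],"rotation":[0,0,0.2]},{"translation":[-0.0237,0.0027,0.026],"rotation":[0,0,0.2]},{"translation":[-0.0237,0.0028,0.026],"rotation":[0,0,0.2]},{"translation":[-0.0236,0.0028,0.026],"rotation":[0,0,0.2]},{"translation":[-0.0236,0.0029,0.026],"rotation":[0,0,0.2]},{"translation":[0,0,0.04],"rotation":[0,0,0]},{"translation":[0,0,0.03],"rotation":[0,0,0]},{"translation":[0,0,0.014],"rotation":[0,0,0]},{"translation":[0,0,0.007],"rotation":[0,0,0]},{"translation":[0,0,0.001],"rotation":[0,0,0]}], jaw=0.5)

```text
time: 39.1
eef_pos: [0.4066, -0.32, 0.0569]
orientation: [-3.141, -0.0, 0.773]
ft_force: [-0.8, 0.0, 0.4]
opening: 0.503
grasp_force: 0.0
```

arm_command(series=[{"translation":[0,0,0],"rotation":[0,0,0]},{"translation":[0,0,0],"rotation":[0,0,0]},{"translation":[0,0,0],"rotation":[0,0,0]},{"translation":[0,0,0],"rotation":[0,0,0]},{"translation":[0,0,0],"rotation":[0,0,0]},{"translation":[0,0,0],"rotation":[0,0,0]},{"translation":[0,0,0],"rotation":[0,0,0]},{"translation":[0,0,-0.01],"rotation":[0,0,0]},{"translation":[0,0,-0.03],"rotation":[0,0,0]},{"translation":[0,0,-0.03],"rotation":[0,0,0]}], jaw=0, force=50)

```text
time: 40.1
eef_pos: [0.4059, -0.3192, 0.1276]
orientation: [-3.138, -0.0, 0.773]
ft_force: [0.4, -0.1, -3.0]
opening: 0.201
grasp_force: 50.0
```

```bash
python3 s6.py "[(.4066,-.320,.235,.772,3),(.5988,-.2435,.235,.23,7)]" "[.4066,-.320,.127,.772]"
```

```text
40.1 [ 0.4058656  -0.31915339  0.12755856] 0.7725920933502524 [ 0.40742122 -0.06932386 -3.03591982] 0.2009801310316238
0 {"t": [0.0, 0.0, -0.036], "rz": -0.0}
1 {"t": [0.0, 0.0, -0.036], "rz": -0.0}
2 {"t": [0.0, 0.0, -0.036], "rz": -0.0}
3 {"t": [0.0273, 0.0113, 0.0], "rz": 4.44}
4 {"t": [0.0281, 0.0092, 0.0], "rz": 4.44}
5 {"t": [0.0287, 0.007, 0.0], "rz": 4.44}
6 {"t": [0.0292, 0.0047, 0.0], "rz": 4.44}
7 {"t": [0.0294, 0.0025, 0.0], "rz": 4.44}
8 {"t": [0.0296, 0.0002, 0.0], "rz": 4.44}
9 {"t": [0.0295, -0.0021, 0.0], "rz": 4.44}
```

arm_command(series=[{"translation":[0,0,-0.036],"rotation":[0,0,0]},{"translation":[0,0,-0.036],"rotation":[0,0,0]},{"translation":[0,0,-0.036],"rotation":[0,0,0]},{"translation":[0.0273,0.0113,0],"rotation":[0,0,4.44]},{"translation":[0.0281,0.0092,0],"rotation":[0,0,4.44]},{"translation":[0.0287,0.007,0],"rotation":[0,0,4.44]},{"translation":[0.0292,0.0047,0],"rotation":[0,0,4.44]},{"translation":[0.0294,0.0025,0],"rotation":[0,0,4.44]},{"translation":[0.0296,0.0002,0],"rotation":[0,0,4.44]},{"translation":[0.0295,-0.0021,0],"rotation":[0,0,4.44]}])

```text
time: 41.1
eef_pos: [0.5991, -0.2423, 0.2349]
orientation: [-3.14, 0.002, 0.227]
ft_force: [-0.6, -0.1, -3.5]
opening: 0.205
grasp_force: 50.0
```

arm_command(series=[{"translation":[0,0,0],"rotation":[0,0,0]},{"translation":[0,0,0],"rotation":[0,0,0]},{"translation":[0,0,0],"rotation":[0,0,0]},{"translation":[0,0,0],"rotation":[0,0,0]},{"translation":[0,0,0.01],"rotation":[0,0,0]},{"translation":[0,0,0.006],"rotation":[0,0,0]},{"translation":[0,0,0],"rotation":[0,0,0]},{"translation":[0,0,0],"rotation":[0,0,0]},{"translation":[0,0,0],"rotation":[0,0,0]},{"translation":[0,0,0],"rotation":[0,0,0]}])

```text
time: 42.1
eef_pos: [0.5991, -0.2436, 0.2199]
orientation: [3.141, -0.0, 0.23]
ft_force: [-0.1, 0.3, -3.3]
opening: 0.206
grasp_force: 50.0
```

```bash
python3 - <<'E'
from h import *
s=manip.read_state();print(s['time'],s['eef_pos'],s['orientation'],s['ft_force'],s['opening'])
im,K,V=snap('wrist','wr8')
print([(round(d['conf'],2),toworld(V,d['centre']).round(4).tolist()) for d in pinpoint('wrist','handle')[:2]])
u=px(K,V,[.5988,-.2435,.15]).astype(int)
E
```

```text
42.1 [ 0.59908476 -0.24355522  0.21985777] [ 3.14112234e+00 -4.58991069e-04  2.30331681e-01] [-0.1319266   0.30497473 -3.2675107 ] 0.20601705122446626
[(0.93, [0.5973, -0.2394, 0.1641])]
```

View pics/wr8.png

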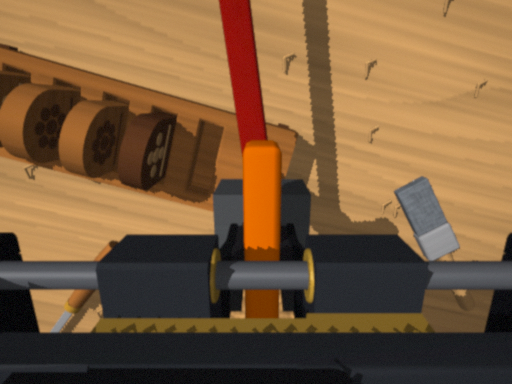

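The picture shows the handle gripped squarely above the spindle. Lowering it slowly.

arm_command(series=[{"translation":[0,0,0.004],"rotation":[0,0,0]},{"translation":[0,0,0.004],"rotation":[0,0,0]},{"translation":[0,0,0.003],"rotation":[0,0,0]},{"translation":[0,0,0.003],"rotation":[0,0,0]},{"translation":[0,0,0.003],"rotation":[0,0,0]},{"translation":[0,0,0.003],"rotation":[0,0,0]},{"translation":[0,0,0],"rotation":[0,0,0]},{"translation":[0,0,0],"rotation":[0,0,0]},{"translation":[0,0,0],"rotation":[0,0,0]},{"translation":[0,0,0],"rotation":[0,0,0]}])

```text
time: 43.2
eef_pos: [0.599, -0.2435, 0.1998]
orientation: [3.141, -0.0, 0.23]
ft_force: [-0.4, -0.0, -3.2]
opening: 0.202
grasp_force: 50.0
```

arm_command(series=[{"translation":[0,0,0.003],"rotation":[0,0,0]},{"translation":[0,0,0.003],"rotation":[0,0,0]},{"translation":[0,0,0.003],"rotation":[0,0,0]},{"translation":[0,0,0.003],"rotation":[0,0,0]},{"translation":[0,0,0.002],"rotation":[0,0,0]},{"translation":[0,0,0.002],"rotation":[0,0,0]},{"translation":[0,0,0],"rotation":[0,0,0]},{"translation":[0,0,0],"rotation":[0,0,0]},{"translation":[0,0,0],"rotation":[0,0,0]},{"translation":[0,0,0],"rotation":[0,0,0]}])

```text
time: 44.2
eef_pos: [0.5988, -0.2433, 0.1852]
orientation: [3.141, -0.0, 0.23]
ft_force: [-1.8, 1.5, 5.3]
opening: 0.202
grasp_force: 50.0
```

Seated on the shoulder with about 8 N contact. Turning counter-clockwise.

arm_command(series=[{"translation":[0,0,0],"rotation":[0,0,-4]},{"translation":[0,0,0],"rotation":[0,0,-5]},{"translation":[0,0,0],"rotation":[0,0,-5]},{"translation":[0,0,0],"rotation":[0,0,-5]},{"translation":[0,0,0],"rotation":[0,0,-5]},{"translation":[0,0,0],"rotation":[0,0,-5]},{"translation":[0,0,0],"rotation":[0,0,-5]},{"translation":[0,0,0],"rotation":[0,0,-5]},{"translation":[0,0,0],"rotation":[0,0,-5]},{"translation":[0,0,0],"rotation":[0,0,-5]}])

```text
time: 45.2
eef_pos: [0.599, -0.2423, 0.1852]
orientation: [-3.141, -0.002, 1.088]
ft_force: [-2.8, 3.8, 6.0]
opening: 0.202
grasp_force: 50.0
```

```bash
cat > st.py <<'E'
from h import *
s=manip.read_state();print(s['time'],s['eef_pos'].round(4),s['orientation'].round(3),s['ft_force'].round(1),s['wrist_torque'].round(2),s['opening'])
E
python3 st.py
```

```text
45.2 [ 0.599  -0.2423  0.1852] [-3.141e+00 -2.000e-03  1.088e+00] [-2.8  3.8  6. ] [ 0.64  0.37 -0.18] 0.20227599046400307
```

arm_command(series=[{"translation":[0,0,0],"rotation":[0,0,-4]},{"translation":[0,0,0],"rotation":[0,0,-4]},{"translation":[0,0,0],"rotation":[0,0,-4]},{"translation":[0,0,0],"rotation":[0,0,-3]},{"translation":[0,0,0],"rotation":[0,0,-2]},{"translation":[0,0,0],"rotation":[0,0,-1]},{"translation":[0,0,0],"rotation":[0,0,0]},{"translation":[0,0,0],"rotation":[0,0,0]},{"translation":[0,0,0],"rotation":[0,0,0]},{"translation":[0,0,0],"rotation":[0,0,0]}])

```text
time: 46.2
eef_pos: [0.5985, -0.242, 0.1852]
orientation: [-3.141, -0.002, 1.4]
ft_force: [-2.8, 4.9, 6.6]
opening: 0.204
grasp_force: 50.0
```

```bash
python3 st.py
```

```text
46.2 [ 0.5985 -0.242   0.1852] [-3.141e+00 -2.000e-03  1.400e+00] [-2.8  4.9  6.6] [ 0.72  0.45 -0.01] 0.20412876640403713
```

arm_command(series=[{"translation":[0,0,0],"rotation":[0,0,-1]},{"translation":[0,0,0],"rotation":[0,0,-1]},{"translation":[0,0,0],"rotation":[0,0,-1]},{"translation":[0,0,0],"rotation":[0,0,-1]},{"translation":[0,0,0],"rotation":[0,0,-1]},{"translation":[0,0,0],"rotation":[0,0,0]},{"translation":[0,0,0],"rotation":[0,0,0]},{"translation":[0,0,0],"rotation":[0,0,0]},{"translation":[0,0,0],"rotation":[0,0,0]},{"translation":[0,0,0],"rotation":[0,0,0]}])

```text
time: 47.2
eef_pos: [0.5983, -0.242, 0.1852]
orientation: [-3.141, -0.002, 1.487]
ft_force: [-3.2, 3.7, 6.8]
opening: 0.201
grasp_force: 50.0
```

```bash
cat > s13.py <<'E'
exec(open('st.py').read())
BAR=np.array([(x,y,z) for x in(.026,.32) for y in(-.011,.011) for z in(.118,.128)])
for n in('top','scene'):
    im,K,V=snap(n,n+'9'); h=cv2.cvtColor(im,cv2.COLOR_BGR2HSV)
    m=((h[...,0]<6)|(h[...,0]>174))&(h[...,1]>170)&(h[...,2]>50)
    v,u=np.nonzero(m&cv2.dilate(sil(K,V,pose(BAR,(.599,-.243,1.5))).astype(np.uint8),np.ones((25,25))).astype(bool))
    W=np.array([ray(K,V,p,.128)[:2] for p in zip(u,v)]);print(n,len(u))
    if len(u)>20:
        l=cv2.fitLine(W.astype(np.float32),cv2.DIST_HUBER,0,.01,.01).ravel();print('bar yaw',np.arctan2(l[1],l[0])%np.pi,W.min(0),W.max(0))
E
python3 s13.py
```

```text
47.2 [ 0.5983 -0.242   0.1852] [-3.141e+00 -2.000e-03  1.487e+00] [-3.2  3.7  6.8] [ 0.72  0.5  -0.05] 0.20121565596197882
top 248
bar yaw 1.4635979 [ 0.598756   -0.17253468] [0.63613671 0.06682351]
scene 474
bar yaw 1.4682481 [ 0.59634325 -0.21201559] [0.63938002 0.07774787]
```

arm_command(series=[{"translation":[0,0,0],"rotation":[0,0,-1]},{"translation":[0,0,0],"rotation":[0,0,-1]},{"translation":[0,0,0],"rotation":[0,0,-1]},{"translation":[0,0,0],"rotation":[0,0,-1]},{"translation":[0,0,0],"rotation":[0,0,0]},{"translation":[0,0,0],"rotation":[0,0,0]},{"translation":[0,0,0],"rotation":[0,0,0]},{"translation":[0,0,0],"rotation":[0,0,0]},{"translation":[0,0,0],"rotation":[0,0,0]},{"translation":[0,0,0],"rotation":[0,0,0]}])

```text
time: 48.3
eef_pos: [0.5982, -0.242, 0.1852]
orientation: [-3.141, -0.002, 1.556]
ft_force: [-3.7, 3.7, 7.8]
opening: 0.203
grasp_force: 50.0
```

```bash
python3 s13.py
```

```text
48.3 [ 0.5982 -0.242   0.1852] [-3.141e+00 -2.000e-03  1.556e+00] [-3.7  3.7  7.8] [ 0.72  0.54 -0.25] 0.20328794986857524
top 208
bar yaw 1.5159836 [ 0.59155018 -0.17232221] [0.61776296 0.0673206 ]
scene 487
bar yaw 1.5269228 [ 0.59403273 -0.21201559] [0.62294672 0.07900819]
```

arm_command(series=[{"translation":[0,0,0],"rotation":[0,0,-1]},{"translation":[0,0,0],"rotation":[0,0,-1]},{"translation":[0,0,0],"rotation":[0,0,-1]},{"translation":[0,0,0],"rotation":[0,0,0]},{"translation":[0,0,0],"rotation":[0,0,0]},{"translation":[0,0,0],"rotation":[0,0,0]},{"translation":[0,0,0],"rotation":[0,0,0]},{"translation":[0,0,0],"rotation":[0,0,0]},{"translation":[0,0,0],"rotation":[0,0,0]},{"translation":[0,0,0],"rotation":[0,0,0]}])

```text
time: 49.4
eef_pos: [0.5981, -0.242, 0.1852]
orientation: [-3.141, -0.003, 1.605]
ft_force: [-4.1, 3.9, 7.5]
opening: 0.206
grasp_force: 51.3
```

```bash
python3 s13.py
```

```text
49.4 [ 0.5981 -0.242   0.1852] [-3.141e+00 -3.000e-03  1.605e+00] [-4.1  3.9  7.5] [ 0.68  0.62 -0.94] 0.20583909948024068
top 211
bar yaw 1.5217125 [ 0.59166993 -0.17232221] [0.61776296 0.0673206 ]
scene 470
bar yaw 1.5256858 [ 0.59383136 -0.2125671 ] [0.6221208  0.07840021]
```

The bar is against the stop: torque has risen to 0.94 N m and the bar no longer moves. I'll back off within the bore slack and lift.

arm_command(series=[{"translation":[0,0,0],"rotation":[0,0,2]},{"translation":[0,0,0],"rotation":[0,0,2]},{"translation":[0,0,0],"rotation":[0,0,2]},{"translation":[0,0,0],"rotation":[0,0,1]},{"translation":[0,0,0],"rotation":[0,0,0]},{"translation":[0,0,-0.003],"rotation":[0,0,0]},{"translation":[0,0,-0.004],"rotation":[0,0,0]},{"translation":[0,0,-0.004],"rotation":[0,0,0]},{"translation":[0,0,-0.004],"rotation":[0,0,0]},{"translation":[0,0,0],"rotation":[0,0,0]}])

```text
time: 50.5
eef_pos: [0.5987, -0.2428, 0.1987]
orientation: [-3.141, -0.001, 1.487]
ft_force: [-1.1, 5.0, -2.2]
opening: 0.204
grasp_force: 50.0
```

```bash
python3 s13.py
```

```text
50.5 [ 0.5987 -0.2428  0.1987] [-3.141e+00 -1.000e-03  1.487e+00] [-1.1  5.  -2.2] [ 0.85  0.03 -0.11] 0.2040190937113252
top 240
bar yaw 1.528645 [ 0.59155018 -0.17232221] [0.61764153 0.0673206 ]
scene 480
bar yaw 1.5278337 [ 0.59463121 -0.21472296] [0.62224026 0.07900819]
```

Bar stayed put. Lift clear and carry the handle to the mat.

arm_command(series=[{"translation":[0,0,-0.005],"rotation":[0,0,0]},{"translation":[0,0,-0.008],"rotation":[0,0,0]},{"translation":[0,0,-0.012],"rotation":[0,0,0]},{"translation":[0,0,-0.015],"rotation":[0,0,0]},{"translation":[0,0,-0.015],"rotation":[0,0,0]},{"translation":[0,0,0],"rotation":[0,0,0]},{"translation":[0,0,0],"rotation":[0,0,0]},{"translation":[0,0,0],"rotation":[0,0,0]},{"translation":[0,0,0],"rotation":[0,0,0]},{"translation":[0,0,0],"rotation":[0,0,0]}])

```text
time: 51.6
eef_pos: [0.5985, -0.2434, 0.2527]
orientation: [-3.14, -0.0, 1.487]
ft_force: [0.4, -1.1, -3.6]
opening: 0.203
grasp_force: 50.0
```

```bash
python3 s6.py "[(.412,-.303,.254,1.2,5),(.412,-.303,.094,1.2,4)]"
```

```text
51.6 [ 0.59854587 -0.24335476  0.25274529] 1.4869345495850548 [ 0.39508667 -1.12248372 -3.55446981] 0.2032235812292586
0 {"t": [-0.015, -0.0362, -0.0003], "rz": 3.29}
1 {"t": [-0.0171, -0.0353, -0.0003], "rz": 3.29}
2 {"t": [-0.0191, -0.0342, -0.0003], "rz": 3.29}
3 {"t": [-0.021, -0.0331, -0.0003], "rz": 3.29}
4 {"t": [-0.0229, -0.0318, -0.0003], "rz": 3.29}
5 {"t": [0.0, 0.0, 0.04], "rz": -0.0}
6 {"t": [0.0, 0.0, 0.04], "rz": -0.0}
7 {"t": [0.0, 0.0, 0.04], "rz": -0.0}
8 {"t": [0.0, 0.0, 0.04], "rz": -0.0}
```

arm_command(series=[{"translation":[-0.015,-0.0362,0],"rotation":[0,0,3.29]},{"translation":[-0.0171,-0.0353,0],"rotation":[0,0,3.29]},{"translation":[-0.0191,-0.0342,0],"rotation":[0,0,3.29]},{"translation":[-0.021,-0.0331,0],"rotation":[0,0,3.29]},{"translation":[-0.0229,-0.0318,0],"rotation":[0,0,3.29]},{"translation":[0,0,0.035],"rotation":[0,0,0]},{"translation":[0,0,0.04],"rotation":[0,0,0]},{"translation":[0,0,0.04],"rotation":[0,0,0]},{"translation":[0,0,0.035],"rotation":[0,0,0]},{"translation":[0,0,0.015],"rotation":[0,0,0]}])

```text
time: 52.6
eef_pos: [0.411, -0.3021, 0.0856]
orientation: [-3.137, -0.002, 1.2]
ft_force: [-0.2, 0.0, -2.8]
opening: 0.203
grasp_force: 50.0
```

arm_command(series=[{"translation":[0,0,0],"rotation":[0,0,0]},{"translation":[0,0,0],"rotation":[0,0,0]},{"translation":[0,0,0.008],"rotation":[0,0,0]},{"translation":[0,0,0.008],"rotation":[0,0,0]},{"translation":[0,0,0.006],"rotation":[0,0,0]},{"translation":[0,0,0.004],"rotation":[0,0,0]},{"translation":[0,0,0.002],"rotation":[0,0,0]},{"translation":[0,0,0],"rotation":[0,0,0]},{"translation":[0,0,0],"rotation":[0,0,0]},{"translation":[0,0,0],"rotation":[0,0,0]}])

```text
time: 53.6
eef_pos: [0.4124, -0.3034, 0.0607]
orientation: [3.141, 0.0, 1.2]
ft_force: [-0.1, -0.4, -2.0]
opening: 0.205
grasp_force: 50.0
```

Down about 3 mm more, release, rise.

arm_command(series=[{"translation":[0,0,0.0015],"rotation":[0,0,0]},{"translation":[0,0,0.0015],"rotation":[0,0,0]},{"translation":[0,0,0.001],"rotation":[0,0,0]},{"translation":[0,0,0],"rotation":[0,0,0]},{"translation":[0,0,0],"rotation":[0,0,0]},{"translation":[0,0,0],"rotation":[0,0,0]},{"translation":[0,0,0],"rotation":[0,0,0]},{"translation":[0,0,0],"rotation":[0,0,0]},{"translation":[0,0,0],"rotation":[0,0,0]},{"translation":[0,0,0],"rotation":[0,0,0]}])

```text
time: 54.6
eef_pos: [0.4123, -0.3033, 0.0581]
orientation: [3.141, 0.001, 1.2]
ft_force: [-1.4, 1.5, 9.1]
opening: 0.201
grasp_force: 50.0
```

arm_command(series=[{"translation":[0,0,0],"rotation":[0,0,0]},{"translation":[0,0,0],"rotation":[0,0,0]},{"translation":[0,0,0],"rotation":[0,0,0]},{"translation":[0,0,0],"rotation":[0,0,0]},{"translation":[0,0,0],"rotation":[0,0,0]},{"translation":[0,0,-0.01],"rotation":[0,0,0]},{"translation":[0,0,-0.03],"rotation":[0,0,0]},{"translation":[0,0,-0.04],"rotation":[0,0,0]},{"translation":[0,0,-0.045],"rotation":[0,0,0]},{"translation":[0,0,-0.045],"rotation":[0,0,0]}], jaw=0.5)

```text
time: 55.6
eef_pos: [0.4119, -0.3027, 0.2286]
orientation: [-3.141, -0.0, 1.2]
ft_force: [1.1, -0.6, -0.1]
opening: 0.502
grasp_force: 0.0
```

arm_command(series=[{"translation":[0.02,0,-0.02],"rotation":[0,0,0]},{"translation":[0.02,0,-0.02],"rotation":[0,0,0]},{"translation":[0,0,-0.02],"rotation":[0,0,0]},{"translation":[-0.03,0,0],"rotation":[0,0,0]},{"translation":[-0.04,0,0],"rotation":[0,0,0]},{"translation":[-0.04,0,0],"rotation":[0,0,0]},{"translation":[0,0,0],"rotation":[0,0,0]},{"translation":[0,0,0],"rotation":[0,0,0]},{"translation":[0,0,0],"rotation":[0,0,0]},{"translation":[0,0,0],"rotation":[0,0,0]}])

```text
time: 56.6
eef_pos: [0.3871, -0.3671, 0.2866]
orientation: [-3.141, -0.001, 1.201]
ft_force: [0.1, 0.4, 0.0]
opening: 0.503
grasp_force: 0.0
```

```bash
cat > s14.py <<'E'
exec(open('s13.py').read())
im,K,V=snap('wrist','wr10')
for c in('wrist','scene','top'):
    if c!='wrist': im,K,V=snap(c)
    for n in('handle','mat','plaque0'): print(c,n,[(round(d['conf'],2),toworld(V,d['centre']).round(3).tolist()) for d in pinpoint(c,n)[:7]])
E
python3 s14.py
```

```text
56.6 [ 0.3871 -0.3671  0.2866] [-3.141e+00 -1.000e-03  1.201e+00] [0.1 0.4 0. ] [-0.02 -0.1   0.  ] 0.5034730665913337
top 426
bar yaw 1.5310601 [ 0.5910713  -0.21860901] [0.61866008 0.0673206 ]
scene 488
bar yaw 1.5287937 [ 0.59482884 -0.21472296] [0.62347157 0.07966674]
wrist handle [(0.67, [0.41, -0.302, 0.005])]
wrist mat []
wrist plaque0 []
scene handle [(0.77, [0.415, -0.302, 0.004]), (0.54, [0.412, -0.303, 0.001]), (0.48, [0.606, -0.128, 0.009])]
scene mat [(0.68, [0.408, -0.302, -0.002])]
scene plaque0 [(0.92, [0.474, 0.379, 0.002]), (0.84, [0.322, 0.483, -0.0]), (0.81, [0.613, 0.026, 0.004]), (0.66, [0.31, 0.193, -0.001]), (0.54, [0.605, -0.128, 0.013]), (0.46, [0.606, -0.078, 0.005])]
top handle [(0.56, [0.412, -0.305, 0.007])]
top mat [(0.96, [0.414, -0.308, -0.001])]
top plaque0 [(0.67, [0.323, 0.482, -0.003]), (0.6, [0.603, -0.129, 0.011]), (0.56, [0.312, 0.187, -0.004]), (0.54, [0.613, 0.015, 0.011]), (0.53, [0.604, -0.078, 0.012]), (0.47, [0.473, 0.38, -0.001]), (0.38, [0.613, -0.029, 0.006])]
```

View pics/wr10.png

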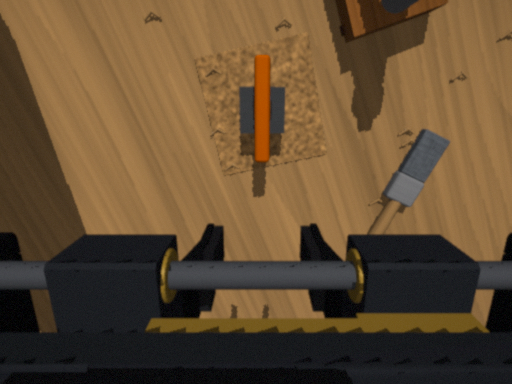

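The handle stands upright at the mat's centre (pixel 262,108). The bar is at its stop and the plaques are in place, so I'm handing in.

```bash
python3 -c "
from rig import workorder
print(workorder.close_job())"
```

```text
the job is handed in; nothing more can be done
None
```

The job is handed in and the judge gave no verdict: the four brown plaques are in slots 1–4, the keeper bar is at its stop over them, and the handle is back upright on its mat, about 57 s into the 210 s limit.

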